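Fetch the gauge bar from behind the modules

ROBOT

A 6-joint arm with a two-finger parallel gripper is mounted at the origin on the work surface. World frame = base frame: x ahead of the robot, y to its left, z up, the work surface at z = 0. Lengths are in m, angles in rad, forces in N, time in s.
With the tool pointing down it reaches from about 0.325 to 0.9 m from the base axis. Payload 6.1 kg.
Tool frame: the origin (TCP) lies between the finger pads; the fingertips stand 14 mm ahead of it and the grasp point (between the pads) lies 5 mm behind it; z points along the fingers, y is the direction in which the jaws open and shut (so a half turn about z gives the same grasp; the last joint's range is limited). The gripper opens to 87 mm and grips with 3 to 60 N. Pads are 19 mm wide; open, the fingers measure 117 mm over their backs; the gripper's body (75 mm by 190 mm) begins 51 mm behind the grasp point.
Start: joints at [-1.423, 0.22, 1.526, -0, 1.395, -0.126], TCP at [0.169, -0.602, 0.237] pointing down, gripper open.
Joint ranges: [-2.98, 2.98], [-0.91, 2.08], [0.09, 2.57], [-1.24, 4.39], [0.2, 2.65], [-2.68, 2.68]. Speed limits (rad/s): [2.57, 2.57, 3.01, 3.14, 3.14, 3.14].

INTERFACE

Orientations are given as a unit quaternion [w, x, y, z].
In Python, from station import arm, vision, job gives the robot as it stands.
- The arm moves only by the shell command python3 -m inch 'ROWS' [FORCE]. ROWS is a JSON object of lists of equal length, an entry for each row: "grip": the closure in counts, from 0 (fully open) to 255 (shut); "linear": the shift along the world's x, y, z in mm, a list of three; "dr": the turn, a rotation vector about the world's x, y, z in rad, a list of three. A call has 1 to 12 rows; each row shifts and turns the pose as measured when the row begins; what a row does not reach is not made up. A row lasts 1/10 s, in which the tool goes at most 50 mm and 8.59 degrees, less where a joint would pass 70% of its speed; a pose out of reach is approached as far as the arm can. A call is refused whole if a number of a shift passes 50 or a number of a turn 0.15, either way. A call with a gripper value outside its range is refused whole. The fingers move at their own pace and stop on an object; FORCE is the grip in N (left out, the last holds). Time passes only in rows, so rows that do not move let the fingers close. It gives the time, the measured TCP pose, the force and the opening at its end, in the units of the state.
- arm.get_obs(): the state, without advancing time (a new reading comes with each control period).
- vision.capture(name): name is "scene" or "side" or "wrist"; returns (picture, depth): 480x640x3 uint8, red, green, blue; 480x640 float32, m along the optical axis (not along the pixel's ray), 0 where there is no reading.
- vision.camera_params(name): a dict with "fovy" (degrees; the focal length in pixels is half the picture's height over the tangent of half this angle, whatever the lens; pixels are square), "cx", "cy" (the principal point, pixels), "rvec" (rotation vector, rad) and "tvec" (3), from world to camera coordinates, as OpenCV has them. Camera axes: x right, y down, z forward; pixel columns grow to the right and rows downward; lengths in m; the calibration is good to about 2 mm. The wrist camera is an equidistant fisheye: a pixel r from the principal point sees the ray r / f radians off the axis. A picture is of the moment at which its call begins: read the wrist's pose just before it. camera_params takes no time and is no camera call; for the wrist camera it gives the pose at the moment of the call.
- job.job_done(): hands the job in, once; it reports no verdict.
The state is a dict: "time": time; "joint_pos": joint angles; "qd": joint speeds; "tau": joint torques, N m; "tool_pos": TCP position; "tcp_rot": TCP orientation; "ft_force": force on the tool from outside, world axes, zero at the start; "torque": the same for the moment, N m; "opening": finger opening in m.
Only numpy, scipy, OpenCV 4.12 (cv2) and the standard library are available. Lean on these libraries where they do the work, as an engineer would, in place of code of your own. Each camera call takes 0.05 s, during which the arm holds its last target. There are 200 camera calls.

TASK

Clear the three electrical modules from the rack onto the rubber side mat, standing upright, then take the gauge bar from behind them and lay it flat in the middle of the white outline on the round inspection stage, lined up with it. Then stand each module back in the rack in exactly the place it came from, square as before. Keep the modules upright, set everything down without dropping it, and leave the tile, bearing block and screwdriver alone.

Things in the scene. Friction and masses are not known exactly. Their poses are not given: they have to be found in the camera images.
- timer_center (a point): loose grey module, 28 wide (own y) x 46 deep (own x) x 84 mm high, narrowest and shortest; round black knob (20 mm wide, 8 high) on top; 0.10-0.17 kg. Point: centre of the box, 42 mm above its underside; z up, -x its front with black label. Grip across the flat front and rear faces, in the upper third: neighbours in the rack stand 10 to 22 mm away sideways and up to 12 mm taller.
- relay_center (a point): loose grey module, 34 wide (own y) x 46 deep (own x) x 90 mm high, middle in size; two rows of three brass terminals (4 mm high) on top; 0.14-0.23 kg. Point: centre of the box, 45 mm above its underside; z up, -x its front with black label. Grip across the flat front and rear faces, in the upper third: neighbours in the rack stand 10 to 22 mm away sideways and up to 12 mm taller.
- supply_center (a point): loose grey module, 40 wide (own y) x 46 deep (own x) x 96 mm high, widest and tallest; five black vent slots on its flat top; 0.22-0.36 kg. Point: centre of the box, 48 mm above its underside; z up, -x its front with black label. Grip across the flat front and rear faces, in the upper third: neighbours in the rack stand 10 to 22 mm away sideways and up to 12 mm taller.
- gauge_center (a point): loose aluminium gauge bar with three black spots on top, lying flat: 44 (own x) x 110 (own y) x 24 mm high, 0.31 kg. Point: its centre, 12 mm above its underside. Starts crosswise in the rack behind the three modules, about 8 mm from their rear faces; taken across its 44 mm.
- rack: fixed black rack, plate 180 deep x 200 wide, 5 mm thick. Origin at table height under the plate; x to the back (away from the robot), y along the row. White-outlined bays at x -53, y -50, 0, +50 mm; each holds one module, in changing order. Gauge bar starts at x +2 mm (within 1), y within 6 of 0. Back wall at x 77 to 85 mm, its top 35 mm above the table.
- mat: fixed dark rubber mat, the side area: 130 mm (own x) by 240 mm (own y), 3 mm thick. Origin at its centre at table height, z up. To the robot's left or right.
- stage: fixed round black inspection stage, 176 mm across, flat top 30 mm above the table. Origin at its centre at table height, z up. On top a white outline 64 mm (own x) by 130 mm (own y), centred: the gauge bar's place, its length along the stage's y. On the other side from the mat.
- tile: bystander: loose cork sample tile 60 by 60 mm, 20 mm high with the small wooden pieces on it; origin at the centre of its underside.
- bearing: bystander: loose dark steel bearing block, 30 by 80 mm, 48 mm high; origin at the centre of its underside.
- driver: bystander: loose screwdriver 170 mm long lying on the table beyond the rack, less than 40 mm high.

How it is judged:
By the outcome, as a careful person would: the job done as asked, in the order asked, and still so for the second after the job is handed in, with the robot touching nothing.
It also fails if it takes over 131 s, if anything falls off the work surface, if the arm or the gripper's body presses on something with over 40 N, if the wrist force passes 120 N, or if a joint passes its speed limit or range.

## Working session

There is one attempt and no reset: what is moved stays moved. The work goes in short steps, Python scripts to look and compute and a shell command to move; the robot and the scene stay as the last step left them, time stands still between calls to the robot, and variables do not carry over. Pictures are saved under pics/ and viewed, about 12 in all and at most 16, crops included, and the job is handed in when it is done.

```bash
ls; mkdir -p pics; cat > h.py <<'E'
import numpy as np, cv2
from station import arm, vision, job
def cap(n, save=None):
    P=vision.camera_params(n); im,d=vision.capture(n)
    if save: cv2.imwrite(f'pics/{save}.png',im[:,:,::-1])
    return P,im,d
def w(P,u,v,d,fish=False):
    f=240/np.tan(np.radians(P['fovy'])/2); u=np.asarray(u,float);v=np.asarray(v,float)
    a=(u-P['cx'])/f; b=(v-P['cy'])/f
    if fish:
        r=np.hypot(a,b)+1e-9; s=np.tan(r)/r; a,b=a*s,b*s
    c=np.stack([a*d,b*d,d*np.ones_like(a)],-1)
    R=cv2.Rodrigues(np.array(P['rvec'],float))[0]
    return (c-np.array(P['tvec']))@R
def ray(P,u,v,z,fish=False):
    # intersect pixel ray with plane z
    p0=w(P,u,v,0.0,fish);p1=w(P,u,v,1.0,fish); t=(z-p0[...,2])/(p1[...,2]-p0[...,2])
    return p0+t[...,None]*(p1-p0)
E
python3 - <<'E'
from h import *
for n in('scene','side','wrist'):
    P,im,d=cap(n,n+'0'); np.savez(n+'0',im=im,d=d,**{k:np.array(P[k]) for k in P})
    R=cv2.Rodrigues(np.array(P['rvec'],float))[0]; print(n,P['fovy'],-R.T@np.array(P['tvec']),R[2])
print(arm.get_obs())
E
```

```text
pics
scene 49.86039265274928 [ 0.92012323 -0.34975811  0.86418621] [-0.33244838  0.37034995 -0.86736324]
side 54.24495328429323 [ 0.47690005 -0.69238771  0.46414302] [ 0.18845931  0.84558252 -0.49947302]
wrist 65.70646984690485 [ 0.23771393 -0.58094783  0.38467522] [-0.25610488 -0.0702406  -0.96409364]
{'time': 0.15, 'joint_pos': array([-1.42307204e+00,  2.21052266e-01,  1.52735135e+00, -3.31920630e-05,
        1.39472694e+00, -1.26093460e-01]), 'qd': array([-1.52736942e-03, -4.45013786e-03, -2.02035127e-03,  7.95615797e-05,
       -1.07682353e-03,  1.12150266e-03]), 'tau': array([ 3.25644769e-04, -4.95190680e+01, -3.87881184e+01,  6.97771227e-02,
        5.30970341e-02, -8.00005182e-05]), 'tool_pos': array([ 0.16892588, -0.60125166,  0.23568243]), 'tcp_rot': array([-7.68732233e-04,  9.90641919e-01,  1.36484422e-01, -2.46526502e-05]), 'ft_force': array([-0.71518258,  0.32233571,  1.5839913 ]), 'torque': array([ 0.01774224, -0.01906712, -0.01275405]), 'opening': 0.08703496392871253}
```

View pics/scene0.png

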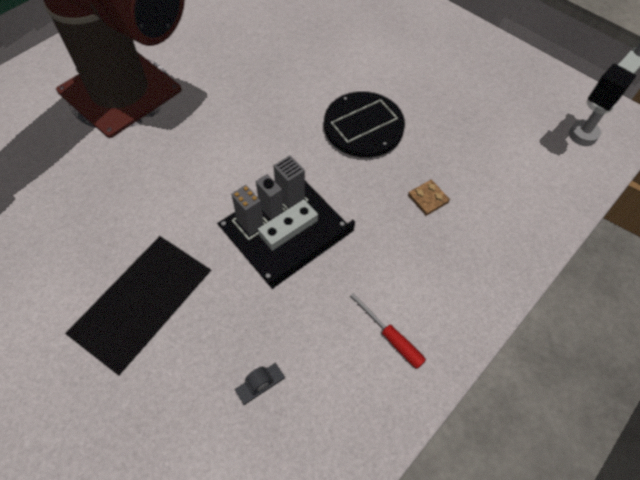

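View pics/side0.png

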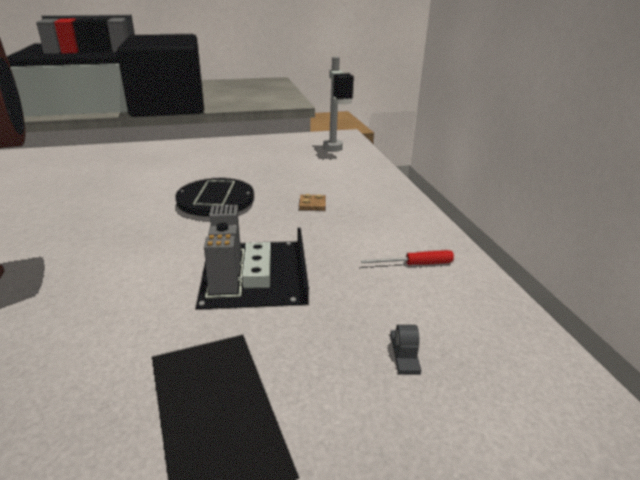

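The scene view shows the rack with the relay at (247,205), timer at (270,195) and supply at (290,180). The gauge is at (288,223), the mat at (140,305), the stage at (364,124), the tile at (429,197), the bearing at (260,382) and the driver at (388,330).

```bash
cat > m.py <<'E'
from h import *
Z=np.load('scene00.npz') if 0 else np.load('scene0.npz'); P={k:Z[k] for k in('fovy','cx','cy','rvec','tvec')}; im,d=Z['im'],Z['d']
f=np.round
def px(l,z): 
    l=np.array(l,float); return ray(P,l[:,0],l[:,1],z)
print('mat',f(px([(160,237),(210,271),(120,374),(67,332)],.003),4).tolist())
print('rack corners(front-left..)',f(px([(220,223),(274,286),(354,226),(309,180)],.005),4).tolist())
V,U=np.mgrid[0:480,0:640]
W=w(P,U,V,d); ok=d>0
np.save('W.npy',W)
def rect(name,m):
    pts=W[m&ok][:,:2].astype(np.float32)
    n,l,s,c=cv2.connectedComponentsWithStats((m&ok).astype(np.uint8))
    for i in range(1,n):
        if s[i,4]<40: continue
        q=W[l==i]; r=cv2.minAreaRect((q[:,:2]*1000).astype(np.float32))
        print(name,s[i,4],c[i].round(),'z',q[:,2].mean().round(4),f(np.array(r[0]),1),f(np.array(r[1]),1),round(r[2],1))
reg=(W[...,0]>.25)&(W[...,0]<.9)&(abs(W[...,1])<.5)
z=W[...,2]; print('range',np.percentile(z[reg&ok],[1,50,99]))
dark=im.max(2)<60
print('darkmat');rect('mat',reg&dark&(z<.015)&(z>-.01))
rect('z29',reg&(z>.0245)&(z<.0325)&(U>200)&(U<420)&(V<300))
for lo,hi in((.08,.0865),(.0865,.0925),(.0925,.0975),(.0975,.105)): rect(f'{lo}',reg&(z>lo)&(z<hi))
E
python3 m.py
```

```text
mat [[0.3762, -0.1802, 0.003], [0.5004, -0.1624, 0.003], [0.5361, -0.3915, 0.003], [0.41, -0.4103, 0.003]]
rack corners(front-left..) [[0.4369, -0.0806, 0.005], [0.6086, -0.1029, 0.005], [0.6307, 0.0944, 0.005], [0.4914, 0.1143, 0.005]]
range [-0.00407177 -0.00016157  0.07893783]
darkmat
mat 3498 [287. 239.] z 0.0048 [534.2   1.2] [198. 179.] 81.8
mat 65 [265. 214.] z 0.0073 [488.1  -8.4] [ 9.6 33.2] 84.9
mat 84 [246. 229.] z 0.007 [479.5 -56.8] [48.4 20.2] 16.4
mat 8682 [138. 304.] z 0.0025 [ 453.5 -286.6] [129.6 236.9] 8.8
z29 3934 [363. 122.] z 0.0292 [479.6 297.4] [174.7 177. ] 26.3
z29 50 [293. 198.] z 0.0289 [510.6  48.8] [41.7 18. ] 53.9
z29 1170 [287. 222.] z 0.0284 [539.    3.5] [111.1  46.2] 81.0
z29 47 [272. 209.] z 0.0288 [496.7  -0.5] [42.2 19.9] 31.4
z29 65 [338. 235.] z 0.0285 [628.   48.7] [79.3  4.9] 82.4
z29 119 [294. 265.] z 0.0289 [615.2 -53.1] [114.9   6.9] 79.5
0.08 62 [288. 180.] z 0.0832 [499.   44.2] [57.5 29.6] 33.3
0.08 52 [268. 191.] z 0.0836 [489.6  -1.1] [52.5 22.2] 22.7
0.0865 54 [289. 178.] z 0.0897 [498.6  44.1] [57.6 28.5] 31.3
0.0865 222 [268. 186.] z 0.0888 [485.3   9. ] [28.6 46.7] 80.4
0.0925 69 [267. 182.] z 0.0956 [484.7   9. ] [17.  19.5] 55.7
0.0925 312 [245. 197.] z 0.0946 [478.2 -40.7] [34.1 47. ] 80.8
0.0975 433 [288. 168.] z 0.1006 [491.1  56.7] [40.6 47.7] 82.9
```

```bash
python3 - <<'E'
import cv2
a=cv2.imread('pics/scene0.png')[80:300,210:420]; cv2.imwrite('pics/c1.png',cv2.resize(a,None,fx=3.5*.78,fy=3.5*.78,interpolation=cv2.INTER_CUBIC))
E
```

```text
(no output)
```

View pics/wrist0.png

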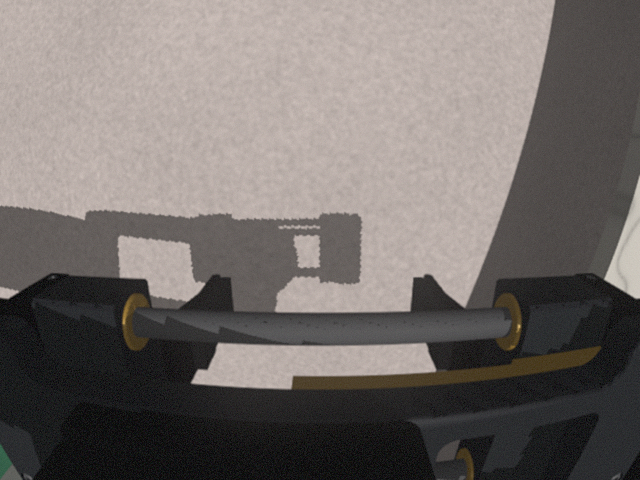

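```bash
python3 - <<'E'
from h import *
Z=np.load('scene0.npz'); im=Z['im']; W=np.load('W.npy'); P={k:Z[k] for k in('fovy','cx','cy','rvec','tvec')}
V,U=np.mgrid[0:480,0:640]
m=(np.hypot(W[...,0]-.4796,W[...,1]-.2974)<.078)&(im.min(2)>85)
q=ray(P,U[m],V[m],.03)
r=cv2.minAreaRect((q[:,:2]*1000).astype(np.float32)); print(m.sum(),r)
Z=np.load('side0.npz'); P={k:Z[k] for k in('fovy','cx','cy','rvec','tvec')}; d=Z['d'];W=w(P,U,V,d);z=W[...,2]
m=(np.hypot(W[...,0]-.4796,W[...,1]-.2974)<.078)&(Z['im'].min(2)>85)
q=ray(P,U[m],V[m],.03);r=cv2.minAreaRect((q[:,:2]*1000).astype(np.float32)); print(m.sum(),r)
for lo,hi,u in((.0865,.0915,0),(.0925,.0965,0),(.0975,.105,0),(.026,.0325,0)):
    n,l,s,c=cv2.connectedComponentsWithStats(((z>lo)&(z<hi)&(U>190)&(U<280)&(d>0)).astype(np.uint8))
    for i in range(1,n):
        if s[i,4]>60: r=cv2.minAreaRect((W[l==i][:,:2]*1000).astype(np.float32)); print(lo,s[i,4],c[i].round(),np.round(r[0],1),np.round(r[1],1),round(r[2],1))
E
python3 -m inch '{"grip":[0,0,0,0,0,0,0,0,0,0,0,0],"linear":[[30,50,0],[30,50,0],[30,50,0],[30,50,0],[30,50,0],[30,50,0],[30,50,0],[30,50,0],[30,50,0],[30,50,0],[15,40,0],[0,0,0]],"dr":[[0,0,0.12],[0,0,0.12],[0,0,0.12],[0,0,0.12],[0,0,0.12],[0,0,0.12],[0,0,0.12],[0,0,0.12],[0,0,0.1],[0,0,0.1],[0,0,0],[0,0,0]]}' 20
```

```text
165 ((479.5885925292969, 297.7054443359375), (139.45053100585938, 122.79386901855469), 39.517330169677734)
120 ((471.26690673828125, 263.4728088378906), (199.95968627929688, 67.37799072265625), 74.78450012207031)
0.0865 70 [223. 220.] [488.7  38.6] [ 6.  44.3] 82.6
0.0865 186 [222. 230.] [485.3   7.2] [30.4 46.2] 86.4
0.0865 81 [218. 249.] [476.2 -56.8] [ 5.1 44.7] 81.1
0.0925 67 [222. 225.] [485.3   8.8] [18.5 19.5] 17.5
0.0925 265 [219. 241.] [478.3 -40.6] [36.3 45.9] 82.2
0.0975 120 [238.  46.] [ 695.2 2046.9] [ 45.1 430.7] 89.4
0.0975 290 [224. 210.] [491.5  57.9] [44.3 46.3] 80.7
0.026 63 [223.  61.] [ 598.6 2046.7] [ 46.2 242.3] 85.6
0.026 110 [223. 113.] [531.8 970.4] [206.6  25.9] 1.2
0.026 1650 [219. 192.] [497.3 298.7] [175.7 138.7] 89.9
0.026 868 [257. 259.] [539.4   3. ] [115.4  43.7] 81.4
0.026 96 [222. 280.] [476.6 -57.5] [ 6.9 45. ] 86.2
time: 1.35
tool_pos: [0.4396, -0.1219, 0.2317]
tcp_rot: [-0.002, 0.739, 0.673, -0.0]
ft_force: [-0.0, 0.5, 0.5]
opening: 0.0872
```

```bash
python3 -m inch '{"grip":[0,0,0,0,0],"linear":[[19,40,0],[19,40,0],[0,0,0],[0,0,0],[0,0,0]],"dr":[[0,0,-0.025],[0,0,-0.02],[0,0,0],[0,0,0],[0,0,0]]}'
cat > wr.py <<'E'
from h import *
import sys
P,im,d=cap('wrist',sys.argv[1]); V,U=np.mgrid[0:480,0:640]
W=w(P,U,V,d,True); z=W[...,2]
o=arm.get_obs(); q=o['tcp_rot']; a=2*np.degrees(np.arctan2(q[2],q[1]))-90
print('tcp',(o['tool_pos']*1000).round(1),'jaw yaw',a.round(2))
reg=(W[...,0]>.3)&(W[...,0]<.7)&(V<270)&(d>0)&(d<.6)
for lo,hi in((.0865,.0915),(.0925,.0965),(.0985,.105),(.026,.0325)):
    n,l,s,c=cv2.connectedComponentsWithStats((reg&(z>lo)&(z<hi)).astype(np.uint8))
    for i in range(1,n):
        if s[i,4]>150: r=cv2.minAreaRect((W[l==i][:,:2]*1000).astype(np.float32)); print(lo,s[i,4],c[i].round(),np.round(r[0],1),np.round(r[1],1),round(r[2],1))
E
python3 wr.py w1
```

```text
time: 1.85
tool_pos: [0.4776, -0.0416, 0.2309]
tcp_rot: [-0.002, 0.755, 0.656, -0.001]
ft_force: [0.0, -0.7, 0.7]
opening: 0.0864
tcp [477.5 -41.9 230.9] jaw yaw -8.03
0.0865 1496 [323. 167.] [484.6  10.1] [27.  46.4] 82.1
0.0925 1573 [323. 230.] [477.4 -39.8] [34.2 46.1] 82.4
0.0985 3245 [322. 105.] [490.   57.7] [39.9 46. ] 82.1
0.026 264 [456. 128.] [617.8  28.4] [121.9   2. ] 82.2
0.026 5221 [380. 161.] [538.4   4. ] [110.5  45.1] 81.4
0.026 166 [452. 228.] [604.3 -70.4] [74.3  1.5] 81.6
```

View pics/w1.png

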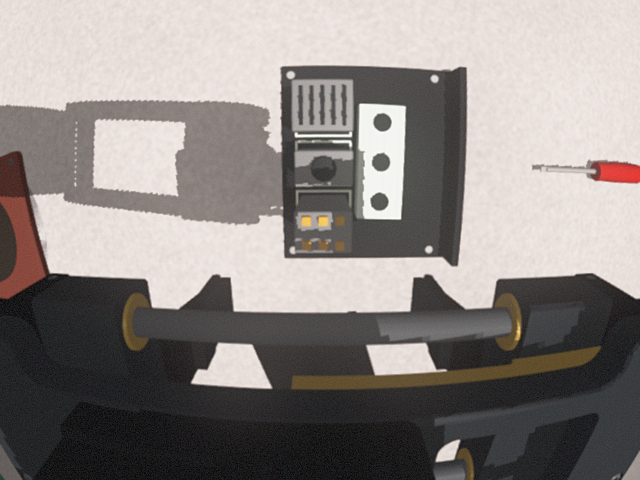

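The wrist view shows the supply at (323,105), timer at (323,167), relay at (323,230) and gauge at (380,161). All three cameras agree to about 1.5 mm, with yaw around −7.9°.

```bash
python3 -m inch '{"grip":[0,0,0,0,0,0,0,0],"linear":[[0,1,-45],[0,0.5,-45],[0,0,-40],[0,0,-15],[0,0,-10],[0,0,0],[0,0,0],[0,0,0]],"dr":[[0,0,0.003],[0,0,0],[0,0,0],[0,0,0],[0,0,0],[0,0,0],[0,0,0],[0,0,0]]}'
python3 -m inch '{"grip":[100,100,100,100,100,100,100,100],"linear":[[0,0,0],[0,0,0],[0,0,0],[0,0,0],[0,0,0],[0,0,0],[0,0,0],[0,0,0]],"dr":[[0,0,0],[0,0,0],[0,0,0],[0,0,0],[0,0,0],[0,0,0],[0,0,0],[0,0,0]]}' 10
```

```text
time: 2.7
tool_pos: [0.4774, -0.0504, 0.0752]
tcp_rot: [0.003, 0.758, 0.652, 0.0]
ft_force: [-0.4, 0.4, -0.4]
opening: 0.0869
time: 3.5
tool_pos: [0.4802, -0.0509, 0.079]
tcp_rot: [0.005, 0.758, 0.652, 0.002]
ft_force: [0.2, -0.5, 0.8]
opening: 0.0532
```

```bash
python3 wr.py w2
```

```text
tcp [480.2 -50.9  79. ] jaw yaw -8.55
0.0865 6434 [313. 173.] [484.3   9.9] [28.2 46.4] 82.2
0.0865 436 [313. 259.] [479.4 -23.1] [ 1.3 45. ] 82.1
0.0925 836 [314. 265.] [479.3 -23.8] [ 3.1 46. ] 81.5
0.0985 12908 [307.  48.] [489.7  55.8] [36.5 46.3] 82.3
0.026 1411 [530. 139.] [615.4   9.3] [162.8   2.8] 82.2
0.026 15060 [412. 159.] [538.3   4. ] [110.3  44.7] 81.2
0.026 214 [313. 224.] [479.2 -23.1] [ 1.  45.2] 82.2
```

```bash
cat > go.py <<'E'
# python3 go.py X Y Z(mm) YAW(deg): remaining shift and turn
from h import *
import sys
from scipy.spatial.transform import Rotation as R
t=[float(v) for v in sys.argv[1:5]]; o=arm.get_obs(); q=o['tcp_rot']
a=np.radians(t[3]+90)/2; T=R.from_quat([np.cos(a),np.sin(a),0,0]); C=R.from_quat([q[1],q[2],q[3],q[0]])
print('t',round(o['time'],2),'lin',(np.array(t[:3])-o['tool_pos']*1000).round(1),'dr',(T*C.inv()).as_rotvec().round(4),'open',round(o['opening']*1000,1),'F',o['ft_force'].round(1))
E
python3 -m inch '{"grip":[100,100,100,100],"linear":[[-1.5,5,-2],[-1.4,5.6,-2],[0,0,0],[0,0,0]],"dr":[[0.005,0.01,0.012],[0,0,0],[0,0,0],[0,0,0]]}'; python3 go.py 477.4 -40.3 75 -7.85
```

```text
time: 3.95
tool_pos: [0.477, -0.0392, 0.0743]
tcp_rot: [-0.0, 0.754, 0.657, -0.0]
ft_force: [0.4, -0.7, -0.1]
opening: 0.0527
t 3.95 lin [ 0.4 -1.1  0.7] dr [-0.0003 -0.0007 -0.0008] open 52.7 F [ 0.4 -0.7 -0.1]
```

```bash
python3 -m inch '{"grip":[255,255],"linear":[[0.2,-0.5,0],[0,0,0]],"dr":[[0,0,0],[0,0,0]]}' 25; python3 go.py 477.4 -40.3 75 -7.85;  python3 -m inch '{"grip":[255],"linear":[[0,0,0]],"dr":[[0,0,0]]}' 25; python3 go.py 477.4 -40.3 75 -7.85; python3 -m inch '{"grip":[255,255,255,255,255],"linear":[[0,0,5],[0,0,20],[0,0,30],[0,0,35],[0,0,40]],"dr":[[0,0,0],[0,0,0],[0,0,0],[0,0,0],[0,0,0]]}' 25;python3 go.py 477.4 -40.3 75 -7.85
```

```text
time: 4.15
tool_pos: [0.4774, -0.0396, 0.0743]
tcp_rot: [-0.0, 0.753, 0.657, -0.0]
ft_force: [0.5, -0.0, -1.9]
opening: 0.0459
t 4.15 lin [-0.  -0.7  0.7] dr [-0.0001 -0.0002 -0.0011] open 45.9 F [ 0.5 -0.  -1.9]
time: 4.25
tool_pos: [0.4775, -0.0397, 0.0744]
tcp_rot: [-0.0, 0.754, 0.657, -0.0]
ft_force: [-0.2, 1.9, -0.9]
opening: 0.046
t 4.25 lin [-0.1 -0.6  0.6] dr [-0.0001 -0.0001 -0.001 ] open 46.0 F [-0.2  1.9 -0.9]
time: 4.75
tool_pos: [0.4697, -0.0382, 0.2009]
tcp_rot: [-0.008, 0.754, 0.657, -0.005]
ft_force: [-0.2, 0.1, -2.1]
opening: 0.0459
t 4.75 lin [   7.7   -2.1 -125.9] dr [-0.0046 -0.0184 -0.0002] open 45.9 F [-0.2  0.1 -2.1]
```

```bash
python3 -m inch '{"grip":[255,255,255,255,255,255,255,255,255,255,255],"linear":[[0,-20,0],[0,-35,0],[0,-40,0],[0,-40,0],[0,-40,0],[0,-40,0],[0,-40,0],[0,-35,0],[0,-20,0],[0,-8,0],[0,0,0]],"dr":[[0,0.015,0],[0,0,0],[0,0,0],[0,0,0],[0,0,0],[0,0,0],[0,0,0],[0,0,0],[0,0,0],[0,0,0],[0,0,0]]}'; python3 go.py 464 -356 72.4 -7.85
```

```text
time: 5.85
tool_pos: [0.4695, -0.3685, 0.2104]
tcp_rot: [-0.008, 0.753, 0.658, -0.007]
ft_force: [-0.6, 0.2, -2.2]
opening: 0.0459
t 5.85 lin [  -5.5   12.5 -138. ] dr [-0.0031 -0.022  -0.002 ] open 45.9 F [-0.6  0.2 -2.2]
```

```bash
python3 -m inch '{"grip":[255,255,255,255,255,255,255,255],"linear":[[-3,6,-30],[-2.5,6.5,-35],[0,0,-30],[0,0,-18],[0,0,-10],[0,0,0],[0,0,0],[0,0,0]],"dr":[[-0.003,-0.022,-0.002],[0,0,0],[0,0,0],[0,0,0],[0,0,0],[0,0,0],[0,0,0],[0,0,0]]}'; python3 go.py 464 -356 72.4 -7.85
```

```text
time: 6.65
tool_pos: [0.4659, -0.3473, 0.0872]
tcp_rot: [0.001, 0.752, 0.659, 0.002]
ft_force: [-0.7, 0.7, -2.3]
opening: 0.0457
t 6.65 lin [ -1.9  -8.7 -14.8] dr [-0.0007  0.0037 -0.0061] open 45.7 F [-0.7  0.7 -2.3]
```

```bash
python3 -m inch '{"grip":[255,255,255,255,255],"linear":[[-1,-4,-5],[0,-4,-4],[0,0,-3],[0,0,0],[0,0,0]],"dr":[[0,0.003,-0.004],[0,0,0],[0,0,0],[0,0,0],[0,0,0]]}'; python3 go.py 464 -356 72.4 -7.85
```

```text
time: 7.15
tool_pos: [0.4666, -0.3583, 0.0777]
tcp_rot: [0.003, 0.753, 0.657, 0.001]
ft_force: [-0.4, -0.4, -1.6]
opening: 0.046
t 7.15 lin [-2.6  2.3 -5.3] dr [ 0.0039  0.0048 -0.0011] open 46.0 F [-0.4 -0.4 -1.6]
```

```bash
python3 -m inch '{"grip":[255,255,255,255],"linear":[[0,0,-2],[0,0,-2],[0,0,-1],[0,0,0]],"dr":[[0.004,0.005,0],[0,0,0],[0,0,0],[0,0,0]]}'; python3 go.py 464 -356 72.4 -7.85;  python3 -m inch '{"grip":[255,255],"linear":[[0,0,-0.8],[0,0,-0.5]],"dr":[[0,0,0],[0,0,0]]}'; python3 go.py 464 -356 72.4 -7.85
```

```text
time: 7.55
tool_pos: [0.4667, -0.3583, 0.0724]
tcp_rot: [-0.0, 0.753, 0.657, -0.0]
ft_force: [0.5, 0.2, -0.7]
opening: 0.0457
t 7.55 lin [-2.7  2.3  0. ] dr [-0.0005 -0.0006 -0.0011] open 45.7 F [ 0.5  0.2 -0.7]
time: 7.75
tool_pos: [0.4668, -0.3585, 0.0723]
tcp_rot: [-0.0, 0.753, 0.658, -0.0]
ft_force: [-2.1, 1.3, 3.3]
opening: 0.0457
t 7.75 lin [-2.8  2.5  0.1] dr [-0.0002 -0.0008 -0.0013] open 45.7 F [-2.1  1.3  3.3]
```

```bash
python3 -m inch '{"grip":[90,60,60,0,0,0,0,0,0,0,0,0],"linear":[[0,0,0],[0,0,0],[0,0,0],[0,0,15],[0,0,40],[0,10,45],[0,40,15],[3,50,0],[3,50,0],[3,50,0],[3,50,0],[3,50,0]],"dr":[[0,0,0],[0,0,0],[0,0,0],[0,0,0],[0,0,0],[0,0,0],[0,0,0],[0,0,0],[0,0,0],[0,0,0],[0,0,0],[0,0,0]]}';python3 -m inch '{"grip":[0,0,0,0,0],"linear":[[3,40,0],[3,40,0],[3,20,0],[0,10,0],[0,0,0]],"dr":[[0,0,0],[0,0,0],[0,0,0],[0,0,0],[0,0,0]]}'; python3 go.py 490.2 57.5 80 -7.85
```

```text
time: 8.95
tool_pos: [0.4829, -0.0598, 0.2033]
tcp_rot: [0.008, 0.757, 0.653, 0.003]
ft_force: [1.3, 0.4, -0.1]
opening: 0.0869
time: 9.45
tool_pos: [0.4924, 0.0605, 0.2103]
tcp_rot: [0.011, 0.754, 0.656, 0.007]
ft_force: [-0.5, -0.4, 0.1]
opening: 0.0866
t 9.45 lin [  -2.2   -3.  -130.3] dr [0.0069 0.0244 0.0021] open 86.6 F [-0.5 -0.4  0.1]
```

```bash
python3 -m inch '{"grip":[0,0,0,0,0,0,0],"linear":[[-1,-1,-20],[-1,-2,-30],[0,0,-30],[0,0,-15],[0,0,-8],[0,0,0],[0,0,0]],"dr":[[0.007,0.024,0.002],[0,0,0],[0,0,0],[0,0,0],[0,0,0],[0,0,0],[0,0,0]]}';python3 go.py 490.2 57.5 80 -7.85; python3 wr.py w3
```

```text
time: 10.15
tool_pos: [0.4928, 0.0497, 0.1088]
tcp_rot: [0.003, 0.756, 0.655, 0.002]
ft_force: [-0.4, -0.2, 0.9]
opening: 0.0869
t 10.15 lin [ -2.6   7.8 -28.8] dr [0.003  0.0067 0.0061] open 86.9 F [-0.4 -0.2  0.9]
tcp [492.9  49.7 108.9] jaw yaw -8.2
0.0865 330 [315. 238.] [493.   77.6] [ 1.3 45. ] 82.3
0.0925 208 [315. 242.] [493.1  77.5] [ 1.1 45.1] 81.9
0.0985 2629 [316. 257.] [492.1  72.3] [11.7 46.5] 82.0
0.026 1378 [233.   6.] [457.8 219.2] [12.2 87.8] 75.4
0.026 441 [507. 217.] [621.4  55.3] [71.2  7.4] 77.5
0.026 2606 [401. 249.] [544.9  45.2] [27.  44.5] 81.3
```

```bash
python3 -m inch '{"grip":[60,60,80,90,100,100],"linear":[[-1.3,5,-10],[-1.3,3,-10],[0,0,-6],[0,0,-2.5],[0,0,0],[0,0,0]],"dr":[[0.003,0.007,0.006],[0,0,0],[0,0,0],[0,0,0],[0,0,0],[0,0,0]]}' 10;python3 go.py 490.3 57.6 80 -7.85
```

```text
time: 10.8
tool_pos: [0.4916, 0.0586, 0.0802]
tcp_rot: [0.001, 0.753, 0.658, 0.001]
ft_force: [1.0, -0.4, 0.0]
opening: 0.0543
t 10.8 lin [-1.3 -1.  -0.2] dr [ 0.      0.0034 -0.0013] open 54.3 F [ 1.  -0.4  0. ]
```

```bash
python3 -m inch '{"grip":[100,100],"linear":[[-1.2,-0.5,0],[0,0,0]],"dr":[[0,0.0034,-0.001],[0,0,0]]}' 10;python3 go.py 490.3 57.6 80 -7.85;python3 -m inch '{"grip":[255,255,255],"linear":[[0,0,0],[0,0,0],[0,0,0]],"dr":[[0,0,0],[0,0,0],[0,0,0]]}' 30; python3 go.py 490.3 57.6 80 -7.85
```

```text
time: 11.0
tool_pos: [0.4906, 0.0581, 0.0805]
tcp_rot: [0.0, 0.754, 0.657, 0.0]
ft_force: [0.3, -0.4, -0.2]
opening: 0.0528
t 11.0 lin [-0.3 -0.5 -0.5] dr [ 0.0001  0.0002 -0.0003] open 52.8 F [ 0.3 -0.4 -0.2]
time: 11.3
tool_pos: [0.491, 0.0579, 0.081]
tcp_rot: [0.0, 0.754, 0.657, 0.0]
ft_force: [1.1, 0.1, -1.3]
opening: 0.0454
t 11.3 lin [-0.7 -0.3 -1. ] dr [ 0.0001  0.0013 -0.0001] open 45.4 F [ 1.1  0.1 -1.3]
```

```bash
python3 -m inch '{"grip":[255,255,255,255,255],"linear":[[0,0,5],[0,0,20],[0,0,30],[2,0,35],[4,0,40]],"dr":[[0,0,0],[0,0,0],[0,0,0],[0,0,0],[0,0,0]]}' 30;python3 go.py 443 -217 79 -7.85
```

```text
time: 11.8
tool_pos: [0.4877, 0.0582, 0.2058]
tcp_rot: [-0.007, 0.754, 0.657, -0.008]
ft_force: [0.1, 0.8, -4.1]
opening: 0.0455
t 11.8 lin [ -44.7 -275.2 -126.8] dr [-0.0008 -0.0209  0.0001] open 45.5 F [ 0.1  0.8 -4.1]
```

```bash
python3 -m inch '{"grip":[255,255,255,255,255,255,255,255,255,255,255],"linear":[[-2,-15,0],[-4,-30,0],[-6,-35,0],[-6,-35,0],[-6,-35,0],[-6,-35,0],[-6,-35,0],[-5,-25,0],[-3,-15,0],[0,-5,0],[0,0,0]],"dr":[[-0.001,-0.02,0],[0,0,0],[0,0,0],[0,0,0],[0,0,0],[0,0,0],[0,0,0],[0,0,0],[0,0,0],[0,0,0],[0,0,0]]}'; python3 go.py 443 -217 79 -7.85; python3 -m inch '{"grip":[255,255,255,255,255,255,255],"linear":[[0,0,-20],[0,0,-30],[0,0,-25],[0,0,-15],[0,0,-8],[0,0,-3],[0,0,0]],"dr":[[0,0,0],[0,0,0],[0,0,0],[0,0,0],[0,0,0],[0,0,0],[0,0,0]]}'; python3 go.py 443 -217 79 -7.85
```

```text
time: 12.9
tool_pos: [0.4411, -0.2143, 0.2131]
tcp_rot: [0.002, 0.753, 0.658, 0.004]
ft_force: [1.0, 1.0, -3.2]
opening: 0.0458
t 12.9 lin [   1.9   -2.7 -134.1] dr [-0.0021  0.0077 -0.0027] open 45.8 F [ 1.   1.  -3.2]
time: 13.6
tool_pos: [0.4429, -0.2077, 0.1099]
tcp_rot: [0.001, 0.751, 0.66, 0.005]
ft_force: [0.5, -0.0, -3.0]
opening: 0.0461
t 13.6 lin [  0.1  -9.3 -30.9] dr [-0.0042  0.0094 -0.0085] open 46.1 F [ 0.5 -0.  -3. ]
```

```bash
python3 -m inch '{"grip":[255,255,255,255,255,255,255],"linear":[[0,-5,-10],[0,-4,-10],[0,0,-5],[0,0,-3],[0,0,0],[0,0,0],[0,0,0]],"dr":[[-0.004,0.009,-0.008],[0,0,0],[0,0,0],[0,0,0],[0,0,0],[0,0,0],[0,0,0]]}'; python3 go.py 443 -217 79 -7.85
```

```text
time: 14.3
tool_pos: [0.4447, -0.2187, 0.0822]
tcp_rot: [0.002, 0.754, 0.657, 0.0]
ft_force: [0.4, -0.6, -3.3]
opening: 0.046
t 14.3 lin [-1.7  1.7 -3.2] dr [0.0028 0.0035 0.0004] open 46.0 F [ 0.4 -0.6 -3.3]
```

```bash
python3 -m inch '{"grip":[255,255,255],"linear":[[0,0,-1.5],[0,0,-1],[0,0,-0.5]],"dr":[[0.003,0.0035,0],[0,0,0],[0,0,0]]}'; python3 go.py 443 -217 79 -7.85;  python3 -m inch '{"grip":[255,255],"linear":[[0,0,-0.6],[0,0,-0.5]],"dr":[[0,0,0],[0,0,0]]}'; python3 go.py 443 -217 79 -7.85
```

```text
time: 14.6
tool_pos: [0.4452, -0.2189, 0.0797]
tcp_rot: [0.0, 0.754, 0.657, 0.0]
ft_force: [0.6, -0.1, -3.3]
opening: 0.0456
t 14.6 lin [-2.2  1.9 -0.7] dr [0.0004 0.001  0.0003] open 45.6 F [ 0.6 -0.1 -3.3]
time: 14.8
tool_pos: [0.4454, -0.219, 0.0789]
tcp_rot: [0.001, 0.754, 0.657, 0.0]
ft_force: [-1.3, 1.8, 1.8]
opening: 0.0457
t 14.8 lin [-2.4  2.   0.1] dr [0.0005 0.0011 0.0002] open 45.7 F [-1.3  1.8  1.8]
```

```bash
python3 -m inch '{"grip":[90,60,60,0,0,0,0,0,0,0,0,0],"linear":[[0,0,0],[0,0,0],[0,0,0],[0,0,15],[0,0,40],[0,10,40],[5,30,10],[10,45,0],[10,45,0],[10,40,0],[5,30,0],[0,15,0]],"dr":[[0,0,0],[0,0,0],[0,0,0],[0,0,0],[0,0,0],[0,0,0],[0,0,0],[0,0,0],[0,0,0],[0,0,0],[0,0,0],[0,0,0]]}';python3 -m inch '{"grip":[0,0],"linear":[[0,0,0],[0,0,0]],"dr":[[0,0,0],[0,0,0]]}'; python3 go.py 484.6 9.5 70 -7.85
```

```text
time: 16.0
tool_pos: [0.4891, 0.0, 0.1939]
tcp_rot: [0.006, 0.756, 0.654, 0.004]
ft_force: [-0.3, -0.9, 0.4]
opening: 0.0871
time: 16.2
tool_pos: [0.4894, 0.002, 0.1945]
tcp_rot: [0.007, 0.755, 0.656, 0.004]
ft_force: [0.1, -0.3, -0.2]
opening: 0.0869
t 16.2 lin [  -4.8    7.5 -124.5] dr [0.0048 0.0155 0.003 ] open 86.9 F [ 0.1 -0.3 -0.2]
```

```bash
python3 -m inch '{"grip":[0,0,0,0,0,0,0,0],"linear":[[-2,8,-20],[-2,6,-30],[-2,0,-30],[0,0,-15],[0,0,-10],[0,0,0],[0,0,0],[0,0,0]],"dr":[[0.005,0.015,0.003],[0,0,0],[0,0,0],[0,0,0],[0,0,0],[0,0,0],[0,0,0],[0,0,0]]}';python3 go.py 484.6 9.5 70 -7.85; python3 wr.py w4
```

```text
time: 17.0
tool_pos: [0.481, 0.0119, 0.0812]
tcp_rot: [-0.002, 0.757, 0.654, -0.001]
ft_force: [-0.1, 0.4, 0.2]
opening: 0.087
t 17.0 lin [  3.6  -2.4 -11.2] dr [-0.0007 -0.0041  0.0087] open 87.0 F [-0.1  0.4  0.2]
tcp [481.3  11.9  81.5] jaw yaw -8.34
0.026 880 [540. 191.] [619.5  40.1] [100.2   3.1] 82.6
0.026 7029 [424. 221.] [542.4  30.7] [56.8 44.4] 81.0
0.026 310 [330. 249.] [486.2  23.7] [ 1.4 45.3] 82.4
```

```bash
python3 -m inch '{"grip":[60,60,80,100,100,100],"linear":[[1.7,-1,-5],[1.7,-1,-5],[0,0,-1.5],[0,0,0],[0,0,0],[0,0,0]],"dr":[[0,-0.004,0.0085],[0,0,0],[0,0,0],[0,0,0],[0,0,0],[0,0,0]]}' 10;python3 go.py 484.5 9.7 70 -7.85
```

```text
time: 17.65
tool_pos: [0.4871, 0.0094, 0.0715]
tcp_rot: [0.002, 0.754, 0.657, 0.002]
ft_force: [-0.1, 0.2, 0.3]
opening: 0.0543
t 17.65 lin [-2.6  0.3 -1.5] dr [ 0.0002  0.0059 -0.0009] open 54.3 F [-0.1  0.2  0.3]
```

```bash
python3 -m inch '{"grip":[100,100],"linear":[[-2.4,0,-1.5],[-0.2,0,0]],"dr":[[0,0.006,-0.001],[0,0,0]]}' 10;python3 go.py 484.5 9.7 70 -7.85;
```

```text
time: 17.85
tool_pos: [0.4844, 0.0095, 0.07]
tcp_rot: [-0.0, 0.754, 0.657, -0.0]
ft_force: [-0.9, -0.6, -0.0]
opening: 0.0532
t 17.85 lin [ 0.1  0.2 -0. ] dr [ 0.0002 -0.0004  0.0001] open 53.2 F [-0.9 -0.6 -0. ]
```

```bash
python3 -m inch '{"grip":[255,255],"linear":[[0,0,0],[0,0,0]],"dr":[[0,0,0],[0,0,0]]}' 22;python3 go.py 484.5 9.7 70 -7.85; python3 -m inch '{"grip":[255],"linear":[[0,0,0]],"dr":[[0,0,0]]}' 22;python3 go.py 484.5 9.7 70 -7.85; python3 -m inch '{"grip":[255,255,255,255,255],"linear":[[0,0,5],[0,0,20],[0,0,25],[-2,0,25],[-4,-20,20]],"dr":[[0,0,0],[0,0,0],[0,0,0],[0,0,0],[0,0,0]]}' 22;python3 go.py 455 -288 68 -7.85
```

```text
time: 18.05
tool_pos: [0.4845, 0.0095, 0.0701]
tcp_rot: [0.0, 0.754, 0.657, -0.0]
ft_force: [0.3, -0.0, 0.0]
opening: 0.0461
t 18.05 lin [-0.   0.2 -0.1] dr [ 0.0003  0.     -0.    ] open 46.1 F [ 0.3 -0.   0. ]
time: 18.15
tool_pos: [0.4845, 0.0095, 0.0701]
tcp_rot: [0.0, 0.754, 0.657, -0.0]
ft_force: [0.2, -0.3, -0.7]
opening: 0.0458
t 18.15 lin [ 0.   0.2 -0.1] dr [ 0.0002 -0.0001  0.0001] open 45.8 F [ 0.2 -0.3 -0.7]
time: 18.65
tool_pos: [0.4739, -0.0087, 0.1646]
tcp_rot: [-0.004, 0.753, 0.658, -0.003]
ft_force: [0.5, -0.5, -1.1]
opening: 0.0456
t 18.65 lin [ -18.9 -279.3  -96.6] dr [-0.0021 -0.0107 -0.002 ] open 45.6 F [ 0.5 -0.5 -1.1]
```

```bash
python3 -m inch '{"grip":[255,255,255,255,255,255,255,255,255,255,255],"linear":[[-1,-15,20],[-2,-30,20],[-3,-40,0],[-3,-40,0],[-3,-40,0],[-3,-40,0],[-3,-35,0],[-1,-20,0],[0,-10,0],[0,0,0],[0,0,0]],"dr":[[-0.002,-0.01,-0.002],[0,0,0],[0,0,0],[0,0,0],[0,0,0],[0,0,0],[0,0,0],[0,0,0],[0,0,0],[0,0,0],[0,0,0]]}';python3 go.py 455 -288 68 -7.85
```

```text
time: 19.75
tool_pos: [0.4531, -0.2895, 0.2137]
tcp_rot: [0.004, 0.753, 0.657, 0.002]
ft_force: [0.5, 0.3, -1.3]
opening: 0.0459
t 19.75 lin [   1.9    1.5 -145.7] dr [ 0.0028  0.0082 -0.0012] open 45.9 F [ 0.5  0.3 -1.3]
```

```bash
python3 -m inch '{"grip":[255,255,255,255,255,255,255,255],"linear":[[1,0,-20],[0,0,-30],[0,0,-30],[0,0,-20],[0,0,-10],[0,0,-5],[0,0,0],[0,0,0]],"dr":[[0.003,0.008,0],[0,0,0],[0,0,0],[0,0,0],[0,0,0],[0,0,0],[0,0,0],[0,0,0]]}';python3 go.py 455 -288 68 -7.85
```

```text
time: 20.55
tool_pos: [0.4548, -0.2799, 0.0898]
tcp_rot: [-0.002, 0.75, 0.661, 0.0]
ft_force: [-0.6, 0.1, -1.1]
opening: 0.0461
t 20.55 lin [  0.2  -8.1 -21.8] dr [-0.004  -0.0026 -0.0109] open 46.1 F [-0.6  0.1 -1.1]
```

```bash
python3 -m inch '{"grip":[255,255,255,255,255,255],"linear":[[0,-5,-8],[0,-3,-7],[0,0,-3],[0,0,-1.5],[0,0,-1],[0,0,0]],"dr":[[-0.004,-0.0026,-0.01],[0,0,0],[0,0,0],[0,0,0],[0,0,0],[0,0,0]]}';python3 go.py 455 -288 68 -7.85
```

```text
time: 21.15
tool_pos: [0.4567, -0.2907, 0.0707]
tcp_rot: [0.003, 0.754, 0.657, 0.0]
ft_force: [0.4, 0.7, -0.8]
opening: 0.0461
t 21.15 lin [-1.7  2.7 -2.7] dr [0.0045 0.0048 0.0006] open 46.1 F [ 0.4  0.7 -0.8]
```

```bash
python3 -m inch '{"grip":[255,255,255],"linear":[[0,0,-1.2],[0,0,-0.8],[0,0,-0.4]],"dr":[[0.0045,0.005,0],[0,0,0],[0,0,0]]}'; python3 go.py 455 -288 68 -7.85;  python3 -m inch '{"grip":[255,255],"linear":[[0,0,-0.5],[0,0,-0.5]],"dr":[[0,0,0],[0,0,0]]}'; python3 go.py 455 -288 68 -7.85
```

```text
time: 21.45
tool_pos: [0.4569, -0.2909, 0.0686]
tcp_rot: [-0.0, 0.754, 0.657, -0.0]
ft_force: [-0.0, -0.3, -0.3]
opening: 0.0461
t 21.45 lin [-1.9  2.9 -0.6] dr [ 0.     -0.      0.0006] open 46.1 F [-0.  -0.3 -0.3]
time: 21.65
tool_pos: [0.4571, -0.291, 0.068]
tcp_rot: [0.0, 0.754, 0.657, -0.0]
ft_force: [-2.2, 0.8, 5.2]
opening: 0.0462
t 21.65 lin [-2.1  3.  -0. ] dr [0.0003 0.     0.0004] open 46.2 F [-2.2  0.8  5.2]
```

```bash
python3 -m inch '{"grip":[90,60,60,0,0,0,0,0,0,0,0,0],"linear":[[0,0,0],[0,0,0],[0,0,0],[0,0,15],[0,0,40],[0,0,40],[5,15,30],[10,35,0],[15,45,0],[15,45,0],[15,45,0],[10,45,0]],"dr":[[0,0,0],[0,0,0],[0,0,0],[0,0,0],[0,0,0],[0,0,0],[0,0,0],[0,0,0],[0,0,0],[0,0,0],[0,0,0],[0,0,0]]}';python3 -m inch '{"grip":[0,0,0,0,0],"linear":[[5,35,0],[0,15,0],[0,0,0],[0,0,0],[0,0,0]],"dr":[[0,0,0],[0,0,0],[0,0,0],[0,0,0],[0,0,0]]}'; python3 go.py 538.7 3.7 21 -8.5; python3 wr.py w5
```

```text
time: 22.85
tool_pos: [0.5291, -0.0593, 0.2103]
tcp_rot: [0.007, 0.758, 0.653, 0.003]
ft_force: [1.1, -0.6, -0.1]
opening: 0.087
time: 23.35
tool_pos: [0.5357, -0.0023, 0.2162]
tcp_rot: [0.009, 0.755, 0.656, 0.005]
ft_force: [-0.5, -0.9, -0.3]
opening: 0.0875
t 23.35 lin [   3.     6.  -195.2] dr [ 0.0066  0.0193 -0.0076] open 87.5 F [-0.5 -0.9 -0.3]
tcp [535.7  -2.6 216.2] jaw yaw -8.1
0.026 648 [204.   4.] [458.1 218.8] [11.6 83. ] 75.6
0.026 253 [402. 186.] [615.8  12.9] [153.8   1.4] 82.3
0.026 5548 [321. 209.] [538.5   4.3] [110.2  44.1] 81.2
```

View pics/w5.png

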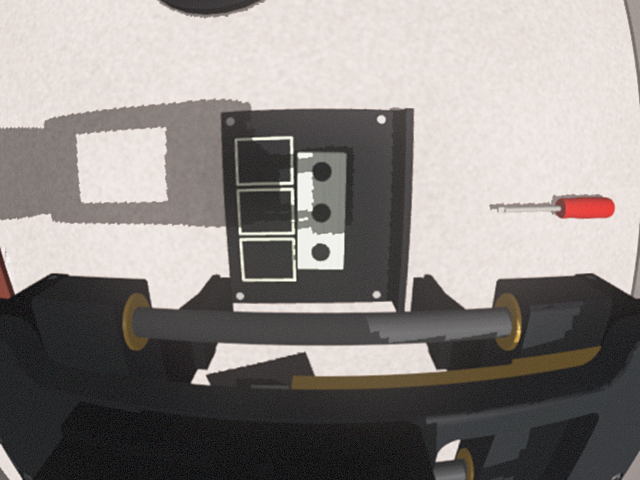

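The view shows three empty bays at (265,160), (265,212) and (268,259), and the gauge at (321,209), undisturbed.

```bash
python3 -m inch '{"grip":[0,0,0,0,0,0,0,0,0],"linear":[[1,3,-20],[1,4,-35],[1,4,-40],[0,3,-35],[0,0,-20],[0,0,-10],[0,0,0],[0,0,0],[0,0,0]],"dr":[[0.0066,0.019,-0.0076],[0,0,0],[0,0,0],[0,0,0],[0,0,0],[0,0,0],[0,0,0],[0,0,0],[0,0,0]]}';python3 go.py 538.5 4 21 -8.7
```

```text
time: 24.3
tool_pos: [0.5412, 0.0011, 0.0557]
tcp_rot: [0.004, 0.763, 0.647, 0.002]
ft_force: [0.0, -0.0, 0.5]
opening: 0.0866
t 24.3 lin [ -2.7   2.9 -34.7] dr [0.0028 0.0078 0.0121] open 86.6 F [ 0.  -0.   0.5]
```

```bash
python3 -m inch '{"grip":[40,40,60,80,90,100,100],"linear":[[-1.3,2,-12],[-1.3,2,-12],[0,0,-8],[0,0,-3],[0,0,0],[0,0,0],[0,0,0]],"dr":[[0.003,0.008,0.012],[0,0,0],[0,0,0],[0,0,0],[0,0,0],[0,0,0],[0,0,0]]}' 10;python3 go.py 538.5 4 21 -8.7
```

```text
time: 25.0
tool_pos: [0.5406, 0.0053, 0.0205]
tcp_rot: [0.001, 0.758, 0.652, 0.002]
ft_force: [0.4, -0.1, -0.1]
opening: 0.0539
t 25.0 lin [-2.1 -1.3  0.5] dr [ 0.0003  0.0042 -0.0014] open 53.9 F [ 0.4 -0.1 -0.1]
```

```bash
python3 -m inch '{"grip":[100,255,255,255],"linear":[[-2,-1.3,0],[0,0,0],[0,0,0],[0,0,0]],"dr":[[0,0.0042,-0.0014],[0,0,0],[0,0,0],[0,0,0]]}' 35;python3 go.py 538.5 4 21 -8.7;python3 -m inch '{"grip":[255,255,255,255,255,255],"linear":[[0,0,4],[0,0,15],[0,0,25],[0,0,30],[0,0,30],[0,0,0]],"dr":[[0,0,0],[0,0,0],[0,0,0],[0,0,0],[0,0,0],[0,0,0]]}';python3 go.py 480 297.5 46 -8.7
python3 - <<'E'
from h import *
# stage outline, scene view: white pixels on the stage (before picture) on plane z=.03
for n in('scene','side'):
    Z=np.load(n+'0.npz'); im=Z['im']; P={k:Z[k] for k in('fovy','cx','cy','rvec','tvec')}
    V,U=np.mgrid[0:480,0:640]; W=ray(P,U,V,.03)
    m=(np.hypot(W[...,0]-.4796,W[...,1]-.2974)<.082)&(im.min(2)>70)
    k,l,s,c=cv2.connectedComponentsWithStats(m.astype(np.uint8)); i=1+np.argmax(s[1:,4])
    q=W[l==i][:,:2]*1000; r=cv2.minAreaRect(q.astype(np.float32)); print(n,s[1:,4],r)
E
```

```text
time: 25.4
tool_pos: [0.5391, 0.0037, 0.0213]
tcp_rot: [0.001, 0.759, 0.651, 0.0]
ft_force: [0.5, -0.5, -2.4]
opening: 0.044
t 25.4 lin [-0.6  0.3 -0.3] dr [0.0005 0.0013 0.0002] open 44.0 F [ 0.5 -0.5 -2.4]
time: 26.0
tool_pos: [0.5357, 0.0042, 0.1302]
tcp_rot: [-0.001, 0.759, 0.651, -0.002]
ft_force: [1.2, -0.1, -3.1]
opening: 0.0438
t 26.0 lin [-55.7 293.3 -84.2] dr [-0.0003 -0.0042  0.0001] open 43.8 F [ 1.2 -0.1 -3.1]
scene [  6 319   6] ((480.2055358886719, 298.9605712890625), (133.57798767089844, 67.50492858886719), 74.63025665283203)
side [117   1   6 126   1   4   4   2   1   2   2   1   1   1   1   2   4   1
   4] ((497.38153076171875, 289.9653625488281), (153.91395568847656, 31.667770385742188), 74.79280090332031)
```

```bash
python3 -m inch '{"grip":[255,255,255,255,255,255,255,255,255,255],"linear":[[-3,10,15],[-6,25,20],[-8,35,20],[-9,40,0],[-9,35,0],[-8,25,0],[-7,15,0],[-5,5,0],[0,0,0],[0,0,0]],"dr":[[0,-0.004,-0.02],[0,0,-0.02],[0,0,-0.025],[0,0,-0.025],[0,0,-0.02],[0,0,-0.01],[0,0,0],[0,0,0],[0,0,0],[0,0,0]]}';python3 go.py 480 298 46 -15.4
cat > st.py <<'E'
from h import *
import sys
P,im,d=cap('wrist',sys.argv[1]); V,U=np.mgrid[0:480,0:640]; W=ray(P,U,V,.03,True)
m=(np.hypot(W[...,0]-.4796,W[...,1]-.298)<.08)&(im.min(2)>90)&(V<300)
k,l,s,c=cv2.connectedComponentsWithStats(m.astype(np.uint8))
for i in range(1,k):
    if s[i,4]>100: print(s[i],cv2.minAreaRect((W[l==i][:,:2]*1000).astype(np.float32)))
E
python3 st.py w6
```

```text
time: 27.0
tool_pos: [0.4737, 0.199, 0.1832]
tcp_rot: [-0.001, 0.799, 0.602, -0.002]
ft_force: [-0.4, 0.3, -2.7]
opening: 0.0436
t 27.0 lin [   6.3   99.  -137.2] dr [ 0.0006 -0.0053  0.0106] open 43.6 F [-0.4  0.3 -2.7]
[ 255   32  111  177 3806] ((487.0543518066406, 289.7559814453125), (147.45936584472656, 88.04818725585938), 75.8101806640625)
```

View pics/w6.png

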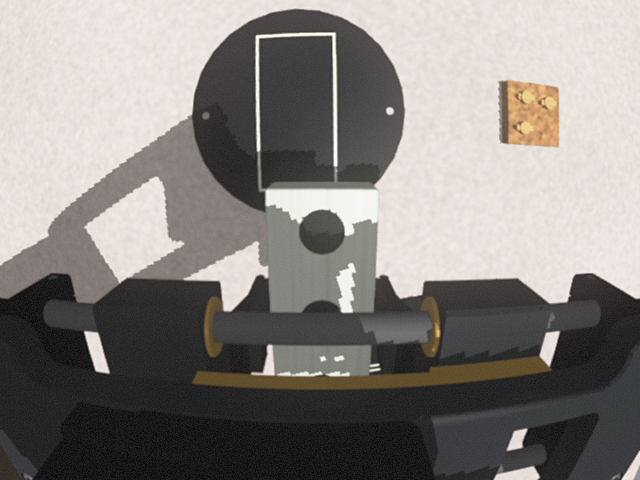

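The outline has corners near (257,36), (335,34), (337,183) and (261,188). The held bar overlaps its lower end in the picture, so I'll fit only the visible lines.

```bash
python3 - <<'E'
from h import *
P=vision.camera_params('wrist'); im=cv2.imread('pics/w6.png')[:,:,::-1]
def pts(u0,u1,v0,v1,ax):
    # bright centroid per row (ax=0) or column
    s=im[v0:v1,u0:u1].min(2).astype(float); s=np.clip(s-70,0,None); 
    V,U=np.mgrid[v0:v1,u0:u1]
    a=1-ax if 0 else ax
    S=s.sum(1 if ax==0 else 0); ok=S>100
    u=((s*U).sum(1 if ax==0 else 0)/np.maximum(S,1))[ok]; v=((s*V).sum(1 if ax==0 else 0)/np.maximum(S,1))[ok]
    return ray(P,u,v,.03,True)[:,:2]*1000
L=pts(248,270,42,150,0);R=pts(327,345,42,150,0);T=pts(264,330,28,42,1)
fit=lambda q:cv2.fitLine(q.astype(np.float32),cv2.DIST_HUBER,0,.01,.01).ravel()
for q in(L,R,T):
    f=fit(q);print(len(q),f.round(3),np.degrees(np.arctan2(f[1],f[0])))
fl,fr,ft=fit(L),fit(R),fit(T)
y=fl[:2]*np.sign(fl[1])+fr[:2]*np.sign(fr[1]); y/=np.linalg.norm(y); x=np.array([y[1],-y[0]])
xl,xr=L@x,R@x; print('width',xr.mean()-xl.mean(),'yaw',np.degrees(np.arctan2(x[1],x[0])))
c=x*(xl.mean()+xr.mean())/2+y*((T@y).mean()-64.5); print('centre',c)
E
python3 go.py 480 298 46 -15
```

```text
108 [2.66000e-01 9.64000e-01 4.53613e+02 3.24965e+02] 74.58197
108 [2.64000e-01 9.65000e-01 5.11862e+02 3.01333e+02] 74.70027
66 [ 9.64000e-01 -2.66000e-01  4.96903e+02  3.60297e+02] -15.406521
width 62.40898745489261 yaw -15.358876
centre [478.68725528 298.41142671]
t 27.05 lin [   6.2   99.2 -137.2] dr [ 0.0007 -0.0054  0.0182] open 43.6 F [ 0.1 -1.1 -3. ]
```

```bash
python3 -m inch '{"grip":[255,255,255,255,255,255,255,255,255,255,255],"linear":[[1,15,0],[2,30,0],[2,28,-10],[0,12,-20],[0,6,-30],[0,0,-25],[0,0,-12],[0,0,-6],[0,0,0],[0,0,0],[0,0,0]],"dr":[[0,-0.005,0.01],[0,0,0],[0,0,0],[0,0,0],[0,0,0],[0,0,0],[0,0,0],[0,0,0],[0,0,0],[0,0,0],[0,0,0]]}';python3 go.py 479.2 298.2 46.3 -15.4
```

```text
time: 28.15
tool_pos: [0.486, 0.2929, 0.0805]
tcp_rot: [0.001, 0.799, 0.602, 0.005]
ft_force: [-0.1, -0.2, -3.7]
opening: 0.0439
t 28.15 lin [ -6.8   5.3 -34.2] dr [-0.0036  0.0096  0.0102] open 43.9 F [-0.1 -0.2 -3.7]
```

```bash
python3 -m inch '{"grip":[255,255,255,255,255,255,255],"linear":[[-3,3,-8],[-4,3,-10],[0,0,-6],[0,0,-3],[0,0,0],[0,0,0],[0,0,0]],"dr":[[-0.0036,0.0096,0.01],[0,0,0],[0,0,0],[0,0,0],[0,0,0],[0,0,0],[0,0,0]]}';python3 go.py 479.2 298.2 46.3 -15.4
```

```text
time: 28.85
tool_pos: [0.4797, 0.3, 0.0534]
tcp_rot: [0.0, 0.795, 0.606, 0.001]
ft_force: [0.5, -0.1, -2.8]
opening: 0.0436
t 28.85 lin [-0.5 -1.8 -7.1] dr [-0.0013  0.0026 -0.0005] open 43.6 F [ 0.5 -0.1 -2.8]
```

```bash
python3 -m inch '{"grip":[255,255,255,255],"linear":[[-0.4,-1.5,-3],[0,0,-2],[0,0,-1],[0,0,0]],"dr":[[-0.0013,0.0026,-0.0005],[0,0,0],[0,0,0],[0,0,0]]}';python3 go.py 479.2 298.2 46.3 -15.4
```

```text
time: 29.25
tool_pos: [0.4799, 0.2984, 0.0475]
tcp_rot: [0.0, 0.796, 0.606, 0.001]
ft_force: [-0.3, 0.4, -3.4]
opening: 0.0435
t 29.25 lin [-0.7 -0.2 -1.2] dr [-0.0003  0.001   0.0004] open 43.5 F [-0.3  0.4 -3.4]
```

```bash
python3 -m inch '{"grip":[255,255],"linear":[[-0.7,-0.2,-0.6],[0,0,-0.4]],"dr":[[0,0.001,0.0004],[0,0,0]]}';python3 go.py 479.2 298.2 46.3 -15.4;python3 -m inch '{"grip":[255,255],"linear":[[0,0,-0.4],[0,0,-0.3]],"dr":[[0,0,0],[0,0,0]]}';python3 go.py 479.2 298.2 46.3 -15.4
```

```text
time: 29.45
tool_pos: [0.4793, 0.2982, 0.0466]
tcp_rot: [-0.0, 0.795, 0.606, 0.0]
ft_force: [-0.4, 0.0, -2.6]
opening: 0.0435
t 29.45 lin [-0.1  0.  -0.3] dr [-0.0004  0.0001 -0.    ] open 43.5 F [-0.4  0.  -2.6]
time: 29.65
tool_pos: [0.4794, 0.2982, 0.0463]
tcp_rot: [-0.0, 0.795, 0.606, 0.0]
ft_force: [-1.9, -1.3, 2.3]
opening: 0.0437
t 29.65 lin [-0.2 -0.  -0. ] dr [-0.0004  0.0002 -0.0001] open 43.7 F [-1.9 -1.3  2.3]
```

Contact made; I'll release, back off and check the gauge's placing.

```bash
python3 -m inch '{"grip":[100,70,60,30,0,0,0,0,0,0],"linear":[[0,0,0],[0,0,0],[0,0,0],[0,0,10],[0,0,35],[0,-20,45],[0,-40,40],[0,-40,0],[0,-10,0],[0,0,0]],"dr":[[0,0,0],[0,0,0],[0,0,0],[0,0,0],[0,0,0],[0,0,0],[0,0,0],[0,0,0.06],[0,0,0.07],[0,0,0]]}';python3 go.py 460 -290 190 -7.85
python3 - <<'E'
from h import *
P,im,d=cap('wrist','w7'); V,U=np.mgrid[0:480,0:640]; W=w(P,U,V,d,True)
m=(W[...,2]>.049)&(W[...,2]<.058)&(d>0)&(V<270); q=W[m][:,:2]*1000
print('gauge wrist',m.sum(),cv2.minAreaRect(q.astype(np.float32)))
G=ray(P,U,V,.03,True); o=(np.hypot(G[...,0]-.4796,G[...,1]-.298)<.082)&(im.min(2)>80)&(W[...,2]<.036)&(V<270)
k,l,s,c=cv2.connectedComponentsWithStats(o.astype(np.uint8))
for i in range(1,k):
    if s[i,4]>60: print('outl',s[i],cv2.minAreaRect((G[l==i][:,:2]*1000).astype(np.float32)))
P,im,d=cap('scene','s2'); W=w(P,U,V,d); m=(W[...,2]>.049)&(W[...,2]<.058)&(d>0)&(np.hypot(W[...,0]-.48,W[...,1]-.298)<.08)
print('gauge scene',cv2.minAreaRect((W[m][:,:2]*1000).astype(np.float32)))
E
```

```text
time: 30.65
tool_pos: [0.4817, 0.1901, 0.1843]
tcp_rot: [0.003, 0.752, 0.659, 0.005]
ft_force: [0.3, 0.3, 0.3]
opening: 0.0869
t 30.65 lin [ -21.7 -480.1    5.7] dr [-0.0016  0.0111 -0.0049] open 86.9 F [0.3 0.3 0.3]
gauge wrist 8313 ((477.8599853515625, 298.32403564453125), (110.43611145019531, 44.40211868286133), 74.61922454833984)
outl [ 251   20  101  165 2183] ((478.7268371582031, 298.869873046875), (133.1092071533203, 66.7950439453125), 74.596435546875)
outl [320  40  17 115 179] ((502.8905334472656, 298.3304748535156), (96.2613525390625, 3.9821088314056396), 74.58454132080078)
outl [206  87   9   9  61] ((406.3822021484375, 319.0015563964844), (6.830368518829346, 7.125480651855469), 78.1308364868164)
outl [387 109  12  10  80] ((552.1455688476562, 278.59234619140625), (7.498283863067627, 9.086054801940918), 84.97340393066406)
outl [375 132  19  33 161] ((541.272216796875, 251.60655212402344), (28.1387882232666, 9.8692626953125), 49.67129135131836)
gauge scene ((479.08251953125, 297.24169921875), (113.11845397949219, 47.123905181884766), 75.75646209716797)
```

View pics/w7.png

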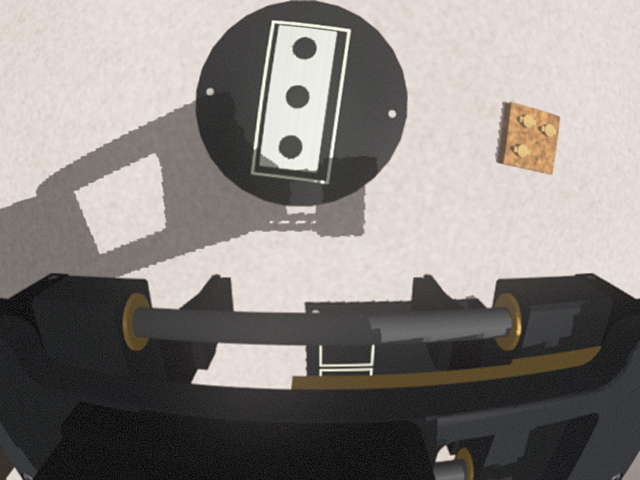

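The gauge sits inside the outline, about 1 mm off centre and with matching angle. Next I'll return the timer.

```bash
python3 -m inch '{"grip":[0,0,0,0,0,0,0,0,0,0,0,0],"linear":[[0,-25,0],[-2,-45,0],[-2,-50,0],[-2,-50,0],[-2,-50,0],[-3,-50,0],[-3,-50,0],[-3,-50,0],[-3,-40,0],[-2,-30,0],[0,-10,0],[0,0,0]],"dr":[[-0.0016,0.011,-0.005],[0,0,0],[0,0,0],[0,0,0],[0,0,0],[0,0,0],[0,0,0],[0,0,0],[0,0,0],[0,0,0],[0,0,0],[0,0,0]]}';python3 go.py 457.1 -291 68 -7.85
```

```text
time: 31.95
tool_pos: [0.4578, -0.2599, 0.1792]
tcp_rot: [-0.005, 0.755, 0.656, -0.0]
ft_force: [-0.3, -0.1, 0.2]
opening: 0.0873
t 31.95 lin [  -0.7  -31.1 -111.2] dr [-0.0078 -0.0074  0.0028] open 87.3 F [-0.3 -0.1  0.2]
```

```bash
python3 -m inch '{"grip":[0,0,0,0,0,0,0,0,0,0],"linear":[[0,-20,0],[0,-16,0],[0,-3,0],[0,-4,-20],[0,-4,-25],[0,-2,-20],[0,0,-10],[0,0,-4],[0,0,0],[0,0,0]],"dr":[[-0.008,-0.007,0.003],[0,0,0],[0,0,0],[0,0,0],[0,0,0],[0,0,0],[0,0,0],[0,0,0],[0,0,0],[0,0,0]]}';python3 go.py 457.1 -291 68 -7.85
```

```text
time: 32.95
tool_pos: [0.4619, -0.3058, 0.0994]
tcp_rot: [0.001, 0.752, 0.66, 0.001]
ft_force: [-0.2, -0.0, -0.6]
opening: 0.0869
t 32.95 lin [ -4.8  14.8 -31.4] dr [-0.0006  0.0026 -0.0065] open 86.9 F [-0.2 -0.  -0.6]
```

```bash
python3 -m inch '{"grip":[0,0,0,0,0,0],"linear":[[-2.5,8,0],[-2,6,0],[0,0,0],[0,0,-10],[0,0,-6],[0,0,0]],"dr":[[0,0.0026,-0.0065],[0,0,0],[0,0,0],[0,0,0],[0,0,0],[0,0,0]]}';python3 go.py 457.1 -291 68 -7.85
```

```text
time: 33.55
tool_pos: [0.4587, -0.2912, 0.0855]
tcp_rot: [0.003, 0.754, 0.657, 0.001]
ft_force: [-0.0, -0.2, -0.1]
opening: 0.087
t 33.55 lin [ -1.6   0.2 -17.5] dr [ 0.0031  0.0042 -0.0001] open 87.0 F [-0.  -0.2 -0.1]
```

```bash
python3 -m inch '{"grip":[40,60,80,100,100,100],"linear":[[-1.6,0,-7],[0,0,-6],[0,0,-3],[0,0,-1],[0,0,0],[0,0,0]],"dr":[[0.003,0.004,0],[0,0,0],[0,0,0],[0,0,0],[0,0,0],[0,0,0]]}' 10;python3 go.py 457.1 -291 68 -7.85
```

```text
time: 34.15
tool_pos: [0.4564, -0.2913, 0.0657]
tcp_rot: [-0.001, 0.754, 0.657, -0.0]
ft_force: [0.5, -0.7, 1.4]
opening: 0.0539
t 34.15 lin [0.7 0.3 2.3] dr [-0.0016 -0.0018  0.0005] open 53.9 F [ 0.5 -0.7  1.4]
```

```bash
python3 -m inch '{"grip":[100,100,255,255,255],"linear":[[0.6,0.3,2.2],[0,0,0],[0,0,0],[0,0,0],[0,0,0]],"dr":[[-0.0016,-0.0018,0.0005],[0,0,0],[0,0,0],[0,0,0],[0,0,0]]}' 22;python3 go.py 457.1 -291 68 -7.85;python3 -m inch '{"grip":[255,255,255,255,255],"linear":[[0,0,5],[0,0,20],[0,0,30],[0,0,35],[0,0,35]],"dr":[[0,0,0],[0,0,0],[0,0,0],[0,0,0],[0,0,0]]}' 22;python3 go.py 484.5 9.5 70 -7.85
```

```text
time: 34.65
tool_pos: [0.4576, -0.2913, 0.0691]
tcp_rot: [0.001, 0.754, 0.657, 0.0]
ft_force: [0.7, -0.3, -1.1]
opening: 0.0455
t 34.65 lin [-0.5  0.3 -1.1] dr [ 0.0013  0.0015 -0.0001] open 45.5 F [ 0.7 -0.3 -1.1]
time: 35.15
tool_pos: [0.4524, -0.287, 0.1912]
tcp_rot: [-0.007, 0.754, 0.657, -0.001]
ft_force: [0.2, -0.3, -1.0]
opening: 0.0456
t 35.15 lin [  32.1  296.5 -121.2] dr [-0.0091 -0.0107  0.0001] open 45.6 F [ 0.2 -0.3 -1. ]
```

```bash
python3 -m inch '{"grip":[255,255,255,255,255,255,255,255,255,255,255,255],"linear":[[1,15,0],[3,30,0],[4,40,0],[4,40,0],[4,40,0],[4,40,0],[4,35,0],[3,25,0],[2,15,0],[0,5,0],[0,0,0],[0,0,0]],"dr":[[-0.009,-0.01,0],[0,0,0],[0,0,0],[0,0,0],[0,0,0],[0,0,0],[0,0,0],[0,0,0],[0,0,0],[0,0,0],[0,0,0],[0,0,0]]}';python3 go.py 484.5 9.2 71.1 -7.85
```

```text
time: 36.35
tool_pos: [0.4775, 0.0101, 0.1924]
tcp_rot: [0.004, 0.754, 0.657, -0.001]
ft_force: [-0.2, -0.3, -2.4]
opening: 0.0456
t 36.35 lin [   7.    -0.9 -121.3] dr [0.0062 0.0037 0.0009] open 45.6 F [-0.2 -0.3 -2.4]
```

```bash
python3 -m inch '{"grip":[255,255,255,255,255,255,255,255],"linear":[[3,2,-15],[2,3,-25],[0,2,-25],[0,0,-15],[0,0,-8],[0,0,0],[0,0,0],[0,0,0]],"dr":[[0.006,0.004,0.001],[0,0,0],[0,0,0],[0,0,0],[0,0,0],[0,0,0],[0,0,0],[0,0,0]]}';python3 go.py 484.5 9.2 71.1 -7.85
```

```text
time: 37.15
tool_pos: [0.4825, 0.0118, 0.0973]
tcp_rot: [-0.001, 0.757, 0.654, -0.0]
ft_force: [0.5, -0.7, -0.4]
opening: 0.0458
t 37.15 lin [  2.   -2.6 -26.2] dr [-0.0003 -0.0015  0.0091] open 45.8 F [ 0.5 -0.7 -0.4]
```

```bash
python3 -m inch '{"grip":[255,255,255,255,255,255,255],"linear":[[1,-1.3,-7],[1,-1.3,-7],[0,0,-4],[0,0,-2],[0,0,-1],[0,0,0],[0,0,0]],"dr":[[0,-0.0015,0.009],[0,0,0],[0,0,0],[0,0,0],[0,0,0],[0,0,0],[0,0,0]]}';python3 go.py 484.5 9.2 71.1 -7.85
```

```text
time: 37.85
tool_pos: [0.4866, 0.0087, 0.0768]
tcp_rot: [0.002, 0.754, 0.657, 0.002]
ft_force: [0.1, 0.5, -0.8]
opening: 0.046
t 37.85 lin [-2.1  0.5 -5.7] dr [ 0.0004  0.0047 -0.0008] open 46.0 F [ 0.1  0.5 -0.8]
```

```bash
python3 -m inch '{"grip":[255,255,255,255,255],"linear":[[-1.8,0.4,-2],[-0.3,0,-1.5],[0,0,-0.7],[0,0,0],[0,0,0]],"dr":[[0,0.0047,-0.001],[0,0,0],[0,0,0],[0,0,0],[0,0,0]]}';python3 go.py 484.5 9.2 71.1 -7.85
```

```text
time: 38.35
tool_pos: [0.4845, 0.0092, 0.0726]
tcp_rot: [0.0, 0.754, 0.657, -0.0]
ft_force: [-0.1, -0.8, -1.1]
opening: 0.046
t 38.35 lin [-0.  -0.  -1.5] dr [0.0005 0.0003 0.0001] open 46.0 F [-0.1 -0.8 -1.1]
```

```bash
python3 -m inch '{"grip":[255,255],"linear":[[0,0,-0.7],[0,0,-0.5]],"dr":[[0,0,0],[0,0,0]]}';python3 go.py 484.5 9.2 71.1 -7.85; python3 -m inch '{"grip":[255,255],"linear":[[0,0,-0.5],[0,0,-0.4]],"dr":[[0,0,0],[0,0,0]]}';python3 go.py 484.5 9.2 71.1 -7.85
```

```text
time: 38.55
tool_pos: [0.4847, 0.0092, 0.0715]
tcp_rot: [0.0, 0.754, 0.657, 0.0]
ft_force: [0.8, -0.3, -2.3]
opening: 0.0457
t 38.55 lin [-0.2  0.  -0.4] dr [0.0005 0.0008 0.0001] open 45.7 F [ 0.8 -0.3 -2.3]
time: 38.75
tool_pos: [0.4848, 0.0092, 0.071]
tcp_rot: [0.0, 0.754, 0.657, 0.0]
ft_force: [-2.7, -0.1, 6.6]
opening: 0.0463
t 38.75 lin [-0.3  0.   0.1] dr [0.0005 0.0007 0.0001] open 46.3 F [-2.7 -0.1  6.6]
```

```bash
python3 -m inch '{"grip":[100,70,60,30,0,0,0,0,0,0,0,0],"linear":[[0,0,0],[0,0,0],[0,0,0],[0,0,15],[0,0,35],[0,0,35],[-2,-20,20],[-6,-35,5],[-7,-45,0],[-7,-45,0],[-6,-40,0],[-4,-25,0]],"dr":[[0,0,0],[0,0,0],[0,0,0],[0,0,0],[0,0,0],[0,0,0],[0,0,0],[0,0,0],[0,0,0],[0,0,0],[0,0,0],[0,0,0]]}';python3 -m inch '{"grip":[0,0,0],"linear":[[0,-8,0],[0,0,0],[0,0,0]],"dr":[[0,0,0],[0,0,0],[0,0,0]]}';python3 go.py 445.4 -219 78.9 -7.85; python3 - <<'E'
from h import *
P,im,d=cap('scene','s3'); V,U=np.mgrid[0:480,0:640]; W=w(P,U,V,d); z=W[...,2]
for n,lo,hi in(('timer',.0865,.0925),('relay/mat',.0905,.0945),('supply/mat',.0965,.103)):
    k,l,s,c=cv2.connectedComponentsWithStats(((z>lo)&(z<hi)&(d>0)&(W[...,0]<.56)).astype(np.uint8))
    for i in range(1,k):
        if s[i,4]>100: r=cv2.minAreaRect((W[l==i][:,:2]*1000).astype(np.float32)); print(n,s[i,4],c[i].round(),np.round(r[0],1),np.round(r[1],1),round(r[2],1))
E
```

```text
time: 39.95
tool_pos: [0.4516, -0.2052, 0.1868]
tcp_rot: [0.003, 0.751, 0.66, 0.001]
ft_force: [1.4, -0.4, 0.4]
opening: 0.0872
time: 40.25
tool_pos: [0.4509, -0.2159, 0.1866]
tcp_rot: [0.003, 0.753, 0.658, 0.001]
ft_force: [-0.3, -0.4, -0.2]
opening: 0.087
t 40.25 lin [  -5.5   -3.1 -107.7] dr [ 0.0032  0.0056 -0.0029] open 87.0 F [-0.3 -0.4 -0.2]
timer 213 [268. 185.] [485.    9.3] [28.9 48.7] 81.0
timer 203 [ 97. 318.] [ 472.6 -357.6] [32.5 38.3] 76.5
relay/mat 407 [ 93. 314.] [ 467.3 -358.9] [33.9 47.6] 82.8
supply/mat 233 [156. 254.] [ 455.5 -220.9] [39.7 27.1] 83.2
```

```bash
python3 -m inch '{"grip":[0,0,0,0,0,0,0],"linear":[[-2.5,-4,-20],[-2.5,-4,-25],[0,-3,-20],[0,0,-10],[0,0,-4],[0,0,0],[0,0,0]],"dr":[[0.003,0.0056,-0.003],[0,0,0],[0,0,0],[0,0,0],[0,0,0],[0,0,0],[0,0,0]]}';python3 go.py 445.4 -219 78.9 -7.85
```

```text
time: 41.0
tool_pos: [0.4492, -0.2195, 0.1072]
tcp_rot: [0.001, 0.75, 0.661, 0.001]
ft_force: [-0.5, -1.2, 0.6]
opening: 0.0867
t 41.0 lin [ -3.8   0.5 -28.3] dr [ 0.0002  0.0032 -0.0113] open 86.7 F [-0.5 -1.2  0.6]
```

```bash
python3 -m inch '{"grip":[0,20,40,60,90,100,100],"linear":[[-2.5,0,-8],[-2,0,-9],[0,0,-6],[0,0,-3],[0,0,0],[0,0,0],[0,0,0]],"dr":[[0,0.0032,-0.011],[0,0,0],[0,0,0],[0,0,0],[0,0,0],[0,0,0],[0,0,0]]}' 10;python3 go.py 445.4 -219 78.9 -7.85
```

```text
time: 41.7
tool_pos: [0.4456, -0.2203, 0.081]
tcp_rot: [0.002, 0.754, 0.657, 0.0]
ft_force: [-0.8, 0.7, 0.3]
opening: 0.0548
t 41.7 lin [-0.2  1.3 -2.1] dr [0.0022 0.0027 0.0008] open 54.8 F [-0.8  0.7  0.3]
```

```bash
python3 -m inch '{"grip":[100,255,255,255],"linear":[[-0.2,1.2,-2],[0,0,0],[0,0,0],[0,0,0]],"dr":[[0.0022,0.0027,0.001],[0,0,0],[0,0,0],[0,0,0]]}' 30;python3 go.py 445.4 -219 78.9 -7.85;python3 -m inch '{"grip":[255,255,255,255,255],"linear":[[0,0,5],[0,0,20],[0,0,30],[0,0,35],[0,0,40]],"dr":[[0,0,0],[0,0,0],[0,0,0],[0,0,0],[0,0,0]]}' 30;python3 go.py 490.5 57.9 81 -7.85
```

```text
time: 42.1
tool_pos: [0.4458, -0.2193, 0.0794]
tcp_rot: [0.0, 0.754, 0.657, 0.0]
ft_force: [-0.8, -0.8, -0.8]
opening: 0.0457
t 42.1 lin [-0.4  0.3 -0.5] dr [ 0.0006  0.0007 -0.0003] open 45.7 F [-0.8 -0.8 -0.8]
time: 42.6
tool_pos: [0.4384, -0.2141, 0.2043]
tcp_rot: [-0.01, 0.754, 0.657, -0.002]
ft_force: [0.9, 0.2, -3.8]
opening: 0.0459
t 42.6 lin [  52.1  272.  -123.3] dr [-0.0119 -0.0168 -0.0002] open 45.9 F [ 0.9  0.2 -3.8]
```

```bash
python3 -m inch '{"grip":[255,255,255,255,255,255,255,255,255,255,255],"linear":[[3,15,0],[6,30,0],[7,35,0],[7,40,0],[7,40,0],[7,40,0],[6,35,0],[4,20,0],[2,8,0],[0,0,0],[0,0,0]],"dr":[[-0.012,-0.017,0],[0,0,0],[0,0,0],[0,0,0],[0,0,0],[0,0,0],[0,0,0],[0,0,0],[0,0,0],[0,0,0],[0,0,0]]}';python3 go.py 490.5 57.6 81.4 -7.85
```

```text
time: 43.7
tool_pos: [0.483, 0.0604, 0.2022]
tcp_rot: [0.002, 0.754, 0.657, -0.002]
ft_force: [0.3, -0.3, -3.5]
opening: 0.0457
t 43.7 lin [   7.5   -2.8 -120.8] dr [0.0053 0.0005 0.0012] open 45.7 F [ 0.3 -0.3 -3.5]
```

```bash
python3 -m inch '{"grip":[255,255,255,255,255,255,255,255],"linear":[[3,2,-15],[2,3,-25],[0,2,-25],[0,0,-15],[0,0,-8],[0,0,0],[0,0,0],[0,0,0]],"dr":[[0.005,0.0005,0.001],[0,0,0],[0,0,0],[0,0,0],[0,0,0],[0,0,0],[0,0,0],[0,0,0]]}';python3 go.py 490.5 57.6 81.4 -7.85
```

```text
time: 44.5
tool_pos: [0.4887, 0.0587, 0.1127]
tcp_rot: [0.002, 0.758, 0.653, -0.0]
ft_force: [0.6, 0.2, -3.2]
opening: 0.0457
t 44.5 lin [  1.8  -1.1 -31.3] dr [0.0032 0.0028 0.0113] open 45.7 F [ 0.6  0.2 -3.2]
```

```bash
python3 -m inch '{"grip":[255,255,255,255,255,255,255],"linear":[[0.5,-0.5,-8],[0,-0.5,-9],[0,0,-5],[0,0,-3],[0,0,-1],[0,0,0],[0,0,0]],"dr":[[0.003,0.003,0.011],[0,0,0],[0,0,0],[0,0,0],[0,0,0],[0,0,0],[0,0,0]]}';python3 go.py 490.5 57.6 81.4 -7.85
```

```text
time: 45.2
tool_pos: [0.4907, 0.0576, 0.0864]
tcp_rot: [0.001, 0.754, 0.657, 0.001]
ft_force: [-0.1, -0.5, -2.3]
opening: 0.0462
t 45.2 lin [-0.2  0.  -5. ] dr [ 0.0001  0.0032 -0.001 ] open 46.2 F [-0.1 -0.5 -2.3]
```

```bash
python3 -m inch '{"grip":[255,255,255,255,255],"linear":[[-0.3,0,-2],[0,0,-1.5],[0,0,-0.5],[0,0,0],[0,0,0]],"dr":[[0,0.003,-0.001],[0,0,0],[0,0,0],[0,0,0],[0,0,0]]}';python3 go.py 490.5 57.6 81.4 -7.85
```

```text
time: 45.7
tool_pos: [0.4909, 0.0577, 0.0827]
tcp_rot: [0.0, 0.754, 0.657, 0.0]
ft_force: [0.5, -0.0, -3.1]
opening: 0.0459
t 45.7 lin [-0.4 -0.1 -1.3] dr [ 0.0001  0.0011 -0.0002] open 45.9 F [ 0.5 -0.  -3.1]
```

```bash
python3 -m inch '{"grip":[255,255],"linear":[[-0.5,0,-0.7],[0,0,-0.4]],"dr":[[0,0.001,0],[0,0,0]]}';python3 go.py 490.5 57.6 81.4 -7.85; python3 -m inch '{"grip":[255,255],"linear":[[0,0,-0.4],[0,0,-0.4]],"dr":[[0,0,0],[0,0,0]]}';python3 go.py 490.5 57.6 81.4 -7.85
```

```text
time: 45.9
tool_pos: [0.4905, 0.0577, 0.0817]
tcp_rot: [0.0, 0.754, 0.657, 0.0]
ft_force: [-0.2, -0.3, -3.8]
opening: 0.0459
t 45.9 lin [ 0.  -0.1 -0.3] dr [ 0.0001  0.0003 -0.0002] open 45.9 F [-0.2 -0.3 -3.8]
time: 46.1
tool_pos: [0.4906, 0.0577, 0.0814]
tcp_rot: [0.0, 0.754, 0.657, 0.0]
ft_force: [-3.0, -0.1, 4.6]
opening: 0.0458
t 46.1 lin [-0.1 -0.1 -0. ] dr [ 0.0001  0.0003 -0.0002] open 45.8 F [-3.  -0.1  4.6]
```

```bash
python3 -m inch '{"grip":[100,70,60,30,0,0,0,0,0,0,0,0],"linear":[[0,0,0],[0,0,0],[0,0,0],[0,0,15],[0,0,35],[0,0,35],[0,-20,20],[-2,-35,0],[-3,-45,0],[-3,-50,0],[-3,-50,0],[-3,-50,0]],"dr":[[0,0,0],[0,0,0],[0,0,0],[0,0,0],[0,0,0],[0,0,0],[0,0,0],[0,0,0],[0,0,0],[0,0,0],[0,0,0],[0,0,0]]}';python3 -m inch '{"grip":[0,0,0,0,0,0],"linear":[[-2,-50,0],[-2,-45,0],[0,-30,0],[0,-12,0],[0,0,0],[0,0,0]],"dr":[[0,0,0],[0,0,0],[0,0,0],[0,0,0],[0,0,0],[0,0,0]]}';python3 go.py 466.8 -358.5 72.3 -7.85
```

```text
time: 47.3
tool_pos: [0.4791, -0.1927, 0.1953]
tcp_rot: [0.005, 0.75, 0.661, 0.004]
ft_force: [1.7, -0.1, -0.5]
opening: 0.0868
time: 47.9
tool_pos: [0.4734, -0.3395, 0.1964]
tcp_rot: [0.008, 0.753, 0.658, 0.004]
ft_force: [0.6, -0.4, -0.8]
opening: 0.0873
t 47.9 lin [  -6.6  -19.  -124.1] dr [ 0.0057  0.0164 -0.0037] open 87.3 F [ 0.6 -0.4 -0.8]
```

```bash
python3 -m inch '{"grip":[0,0,0,0,0,0,0,0],"linear":[[-3,-12,-10],[-3,-9,-20],[0,-4,-30],[0,-3,-20],[0,0,-10],[0,0,-4],[0,0,0],[0,0,0]],"dr":[[0.0057,0.016,-0.004],[0,0,0],[0,0,0],[0,0,0],[0,0,0],[0,0,0],[0,0,0],[0,0,0]]}';python3 go.py 466.8 -358.5 72.3 -7.85
```

```text
time: 48.7
tool_pos: [0.4721, -0.3566, 0.103]
tcp_rot: [0.001, 0.75, 0.662, 0.002]
ft_force: [1.1, -0.5, -0.7]
opening: 0.0872
t 48.7 lin [ -5.3  -1.9 -30.7] dr [-0.0003  0.0037 -0.0129] open 87.2 F [ 1.1 -0.5 -0.7]
```

```bash
python3 -m inch '{"grip":[0,20,40,60,90,100,100],"linear":[[-3,-1,-9],[-2.5,0,-9],[0,0,-6],[0,0,-4],[0,0,-1],[0,0,0],[0,0,0]],"dr":[[0,0.0037,-0.013],[0,0,0],[0,0,0],[0,0,0],[0,0,0],[0,0,0],[0,0,0]]}' 10;python3 go.py 466.8 -358.5 72.3 -7.85
```

```text
time: 49.4
tool_pos: [0.4672, -0.3587, 0.074]
tcp_rot: [0.002, 0.754, 0.656, 0.0]
ft_force: [0.3, -0.1, -0.9]
opening: 0.0549
t 49.4 lin [-0.4  0.2 -1.7] dr [0.0026 0.0026 0.0016] open 54.9 F [ 0.3 -0.1 -0.9]
```

```bash
python3 -m inch '{"grip":[100,255,255,255],"linear":[[-0.5,0.2,-1.7],[0,0,0],[0,0,0],[0,0,0]],"dr":[[0.0026,0.0026,0.0016],[0,0,0],[0,0,0],[0,0,0]]}' 25;python3 go.py 466.8 -358.5 72.3 -7.85;python3 -m inch '{"grip":[255,255,255,255,255],"linear":[[0,0,5],[0,0,20],[0,0,30],[0,0,35],[0,0,40]],"dr":[[0,0,0],[0,0,0],[0,0,0],[0,0,0],[0,0,0]]}' 25;python3 go.py 477.4 -39.6 74.4 -7.85
```

```text
time: 49.8
tool_pos: [0.4671, -0.3589, 0.0728]
tcp_rot: [0.0, 0.754, 0.657, 0.0]
ft_force: [0.2, 0.6, -1.4]
opening: 0.0456
t 49.8 lin [-0.3  0.4 -0.5] dr [ 0.0005  0.0006 -0.0002] open 45.6 F [ 0.2  0.6 -1.4]
time: 50.3
tool_pos: [0.4616, -0.3534, 0.198]
tcp_rot: [-0.009, 0.754, 0.657, -0.001]
ft_force: [-0.4, -0.4, -1.8]
opening: 0.0459
t 50.3 lin [  15.8  313.8 -123.6] dr [-0.013  -0.0128 -0.0002] open 45.9 F [-0.4 -0.4 -1.8]
```

```bash
python3 -m inch '{"grip":[255,255,255,255,255,255,255,255,255,255,255,255],"linear":[[1,15,0],[2,30,0],[3,40,0],[3,45,0],[3,45,0],[3,45,0],[3,40,0],[2,25,0],[1,12,0],[0,4,0],[0,0,0],[0,0,0]],"dr":[[-0.013,-0.013,0],[0,0,0],[0,0,0],[0,0,0],[0,0,0],[0,0,0],[0,0,0],[0,0,0],[0,0,0],[0,0,0],[0,0,0],[0,0,0]]}';python3 go.py 477.4 -40 74.9 -7.85
```

```text
time: 51.5
tool_pos: [0.4833, -0.0471, 0.21]
tcp_rot: [0.01, 0.755, 0.656, 0.001]
ft_force: [0.5, -1.3, -1.4]
opening: 0.046
t 51.5 lin [  -5.9    7.1 -135.1] dr [0.0131 0.0139 0.0035] open 46.0 F [ 0.5 -1.3 -1.4]
```

```bash
python3 -m inch '{"grip":[255,255,255,255,255,255,255,255],"linear":[[-3,4,-20],[-2,5,-28],[0,3,-28],[0,0,-15],[0,0,-8],[0,0,0],[0,0,0],[0,0,0]],"dr":[[0.013,0.014,0.0035],[0,0,0],[0,0,0],[0,0,0],[0,0,0],[0,0,0],[0,0,0],[0,0,0]]}';python3 go.py 477.4 -40 74.9 -7.85
```

```text
time: 52.3
tool_pos: [0.475, -0.0404, 0.1016]
tcp_rot: [-0.003, 0.757, 0.653, -0.002]
ft_force: [-0.4, -0.4, -1.4]
opening: 0.0459
t 52.3 lin [  2.4   0.4 -26.7] dr [-0.0026 -0.0073  0.0099] open 45.9 F [-0.4 -0.4 -1.4]
```

```bash
python3 -m inch '{"grip":[255,255,255,255,255,255,255],"linear":[[0.5,0,-7],[0.5,0,-7],[0,0,-4],[0,0,-2],[0,0,-1],[0,0,0],[0,0,0]],"dr":[[-0.0026,-0.0073,0.01],[0,0,0],[0,0,0],[0,0,0],[0,0,0],[0,0,0],[0,0,0]]}';python3 go.py 477.4 -40 74.9 -7.85
```

```text
time: 53.0
tool_pos: [0.4782, -0.0408, 0.0814]
tcp_rot: [0.002, 0.753, 0.658, 0.002]
ft_force: [-0.2, 0.6, -2.3]
opening: 0.0461
t 53.0 lin [-0.8  0.8 -6.5] dr [ 0.0014  0.0057 -0.0012] open 46.1 F [-0.2  0.6 -2.3]
```

```bash
python3 -m inch '{"grip":[255,255,255,255,255],"linear":[[-0.8,0.7,-2.5],[0,0,-1.8],[0,0,-0.7],[0,0,0],[0,0,0]],"dr":[[0.0014,0.0057,-0.001],[0,0,0],[0,0,0],[0,0,0],[0,0,0]]}';python3 go.py 477.4 -40 74.9 -7.85
```

```text
time: 53.5
tool_pos: [0.4777, -0.0401, 0.0763]
tcp_rot: [0.0, 0.754, 0.657, 0.0]
ft_force: [-0.4, 1.0, -2.6]
opening: 0.0456
t 53.5 lin [-0.3  0.1 -1.4] dr [ 0.      0.0002 -0.0002] open 45.6 F [-0.4  1.  -2.6]
```

```bash
python3 -m inch '{"grip":[255,255],"linear":[[-0.4,0.1,-0.7],[0,0,-0.5]],"dr":[[0,0,0],[0,0,0]]}';python3 go.py 477.4 -40 74.9 -7.85; python3 -m inch '{"grip":[255,255],"linear":[[0,0,-0.4],[0,0,-0.4]],"dr":[[0,0,0],[0,0,0]]}';python3 go.py 477.4 -40 74.9 -7.85
```

```text
time: 53.7
tool_pos: [0.4773, -0.04, 0.0751]
tcp_rot: [0.0, 0.754, 0.657, 0.0]
ft_force: [-0.4, 0.7, -1.9]
opening: 0.0455
t 53.7 lin [ 0.1  0.  -0.2] dr [ 0.0001  0.0004 -0.0002] open 45.5 F [-0.4  0.7 -1.9]
time: 53.9
tool_pos: [0.4774, -0.0401, 0.0747]
tcp_rot: [0.0, 0.754, 0.657, 0.0]
ft_force: [-2.5, -0.4, 4.9]
opening: 0.0458
t 53.9 lin [-0.   0.1  0.2] dr [ 0.0001  0.0005 -0.0003] open 45.8 F [-2.5 -0.4  4.9]
```

Releasing, retreating toward the start pose, then the final check against the first pictures.

```bash
python3 -m inch '{"grip":[100,70,60,30,0,0,0,0,0,0,0,0],"linear":[[0,0,0],[0,0,0],[0,0,0],[0,0,15],[0,0,35],[0,0,40],[0,-20,40],[-10,-40,10],[-15,-45,0],[-15,-45,0],[-15,-45,0],[-10,-40,0]],"dr":[[0,0,0],[0,0,0],[0,0,0],[0,0,0],[0,0,0],[0,0,0],[0,0,0],[0,0,0],[0,0,0],[0,0,0],[0,0,0],[0,0,0]]}';python3 -m inch '{"grip":[0,0,0,0],"linear":[[-10,-40,0],[-5,-20,0],[0,0,0],[0,0,0]],"dr":[[0,0,0],[0,0,0],[0,0,0],[0,0,0]]}'
python3 - <<'E'
from h import *
V,U=np.mgrid[0:480,0:640]
for cam in('scene','side'):
    Z=np.load(cam+'0.npz'); P,im,d=cap(cam,cam+'_end')
    P0={k:Z[k] for k in('fovy','cx','cy','rvec','tvec')}
    for tag,D in(('before',Z['d']),('after',d)):
        W=w(P0,U,V,D); z=W[...,2]
        for n,c,lo,hi in(('timer',(.485,.009),.0865,.092),('relay',(.478,-.040),.0925,.097),('supply',(.491,.057),.0985,.105),('gauge',(.4795,.298),.049,.059)):
            m=(z>lo)&(z<hi)&(D>0)&(np.hypot(W[...,0]-c[0],W[...,1]-c[1])<(.035 if n!='gauge' else .075))
            if m.sum()<50: continue
            q=W[m][:,:2]*1000;r=cv2.minAreaRect(q.astype(np.float32)); print(cam,tag,n,m.sum(),'mean',q.mean(0).round(2),'z',z[m].mean().round(4),'rect',np.round(r[0],1),np.round(r[1],1),round(r[2],1))
b=cv2.imread('pics/scene0.png')[80:300,190:470];a=cv2.imread('pics/scene_end.png')[80:300,190:470]
cv2.imwrite('pics/cmp.png',cv2.resize(np.hstack([b,a]),None,fx=1.4,fy=1.4,interpolation=cv2.INTER_CUBIC))
E
```

```text
time: 55.1
tool_pos: [0.4108, -0.2789, 0.2231]
tcp_rot: [0.004, 0.75, 0.661, 0.001]
ft_force: [0.9, 0.9, 0.8]
opening: 0.0869
time: 55.5
tool_pos: [0.3926, -0.3466, 0.2234]
tcp_rot: [0.005, 0.753, 0.658, 0.001]
ft_force: [0.6, -0.0, 0.4]
opening: 0.087
scene before timer 238 mean [487.17   9.95] z 0.0888 rect [486.6  16.6] [43.9 46.7] 80.4
scene before relay 296 mean [478.86 -41.53] z 0.0945 rect [478.2 -40.7] [34.1 47. ] 80.8
scene before supply 394 mean [491.59  56.04] z 0.1008 rect [491.   56.8] [40.2 47.9] 81.9
scene after timer 227 mean [486.67  10.66] z 0.0887 rect [485.3  17.1] [43.4 46.3] 84.1
scene after relay 279 mean [478.52 -40.79] z 0.0946 rect [476.8 -40.1] [34.3 47.2] 81.9
scene after supply 407 mean [490.65  56.65] z 0.1006 rect [490.5  56.8] [40.6 48.2] 82.4
scene after gauge 866 mean [479.71 295.71] z 0.0532 rect [479.2 297.8] [112.   47.2] 75.5
side before timer 251 mean [486.59  13.54] z 0.0884 rect [486.9  16.8] [48.7 46. ] 78.4
side before relay 277 mean [478.6  -43.16] z 0.0941 rect [478.3 -40.6] [36.3 45.9] 82.2
side before supply 272 mean [491.36  55.04] z 0.1001 rect [491.2  56.4] [42.1 45.6] 81.9
side after timer 135 mean [496.67  11.76] z 0.0883 rect [495.3  15.2] [46.1 24.5] 84.3
side after relay 143 mean [488.54 -44.41] z 0.0942 rect [488.4 -43.9] [33.9 23.4] 81.1
side after supply 128 mean [501.86  53.33] z 0.1 rect [502.4  54.4] [39.7 20.9] 80.5
```

View pics/cmp.png

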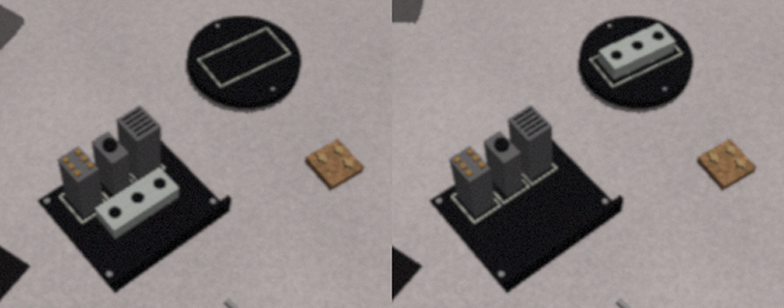

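View pics/scene_end.png

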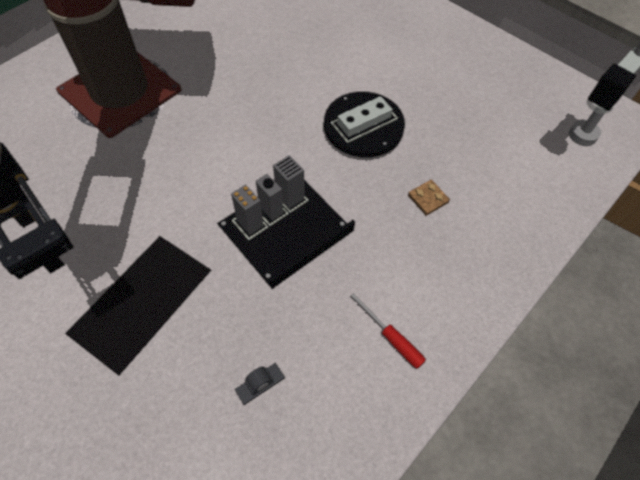

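The modules stand in their bays at (247,205), (270,195) and (290,180). The gauge is in the outline at (364,118). The tile, bearing block and driver haven't moved, and the arm is clear of everything.

```bash
python3 -c "
from station import job; print(job.job_done())"
```

```text
the job is handed in; nothing more can be done
None
```

The job is done and handed in at about 56 s of the 131 s allowed. The relay, supply and timer went onto the mat, then the gauge bar into the stage outline. I then stood the timer, supply and relay back in their own bays. Every set-down was eased onto its surface until light contact (2–7 N).

**Last checks**
- **Modules:** comparing the scene camera before and after, all three are upright at the same height. Their average position moved by about 1 mm or less. The rectangle fits moved up to 1.4 mm and turned about 1° or less. The timer's angle read 3.7° different, but that fit also caught part of a neighbouring module. A cleaner look just after placing it showed it within 0.5 mm and 1°.
- **Gauge bar:** it lies flat inside the outline. The wrist camera put it about 1 mm off centre with the angle agreeing to 0.1°. The scene camera's coarser fit differed by about 1° and 1–2 mm.
- **Bystanders:** by eye in the scene picture, the tile, bearing block and screwdriver look unmoved.
- **One check that failed:** in the final side-camera comparison only about half of each module top was picked up, probably because the arm was in the way. Its offset "after" numbers were not used.

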